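Load the dead-weight pressure tester

TASK

Load the small dead-weight tester for a pressure check: thread the three steel ring weights over its spindle in order of size, the largest lying on the platform, the medium one on it and the smallest on top, and finally stand the brass knobbed check weight upright in the middle of the smallest ring. Let go of everything, and leave the small carton and the white cap where they are.

Things in the scene. Friction and masses are not known exactly. Their poses are not given: they have to be found in the camera images.
- tester: Fixed tester: grey round foot 96 mm across with a brass outlet at its +x side (65 mm from the axis), a flat aluminium platform 74 mm across, its top 22 mm above the worktop, and an upright steel spindle 10 mm thick, its last 8 mm tapering to a 3 mm nose, ending 76 mm above the worktop; three rings (60 mm) just bury it. Origin on the spindle's axis at worktop level, z up.
- large_disc_center (a point): Largest of the three bare steel disc weights, a flat ring lying flat: outer diameter 66 mm, thickness 20 mm, with a 20 mm plain hole right through the middle, about 400 g. This point is the centre of the ring, half-way up (10 mm above its underside); z is the ring's axis. Gripped by its rim from above.
- medium_disc_center (a point): Middle-sized of the three bare steel disc weights, a flat ring lying flat: outer diameter 55 mm, thickness 20 mm, with a 20 mm plain hole right through the middle, about 270 g. This point is the centre of the ring, half-way up (10 mm above its underside); z is the ring's axis. Gripped by its rim from above.
- small_disc_center (a point): Smallest of the three bare steel disc weights, a flat ring lying flat: outer diameter 44 mm, thickness 20 mm, with a 20 mm plain hole right through the middle, about 160 g. This point is the centre of the ring, half-way up (10 mm above its underside); z is the ring's axis. Gripped by its rim from above.
- check_weight_center (a point): Brass check weight, a solid upright cylinder 30 mm across with a flat underside and a narrower knob on top, 51 mm high in all, 200 g. This point is on its axis 25 mm above its underside; z is up its axis. Can be gripped round the body from above; it is wider than the rings' holes.
- small_carton: Bystander, to be left alone: small carton 36 x 62 mm, 22 mm high, loose on the worktop. Origin at the centre of its underside; the 62 mm lies along y.
- white_cap: Bystander, to be left alone: white screw cap 65 mm across, 16 mm high, lying loose with its open side up. Origin at the centre of its underside.
There are look-alikes about, which are no part of the job. What is shaped like the part that bears small_disc_center but blue, pink or red is not meant.

How it is judged (in metres and radians):
At the end, for the whole second after the job is handed in: From the platform up: large, medium, small ring, each flat (0.12 rad), within 4 mm of its seated height and 9 mm of the spindle's axis; the check weight upright on the small ring, within 4 mm of its height and 11 mm of the axis; carton and white cap within 30 mm of their starts (horizontal distance between each of large_disc_center, medium_disc_center, small_disc_center and tester below 0.009 m and z of large_disc_center in the frame of tester between 0.028 and 0.036 m and angle between each of large_disc_center, medium_disc_center, small_disc_center, check_weight_center's own z axis and vertical below 0.12 rad and z of medium_disc_center in the frame of tester between 0.048 and 0.056 m and z of small_disc_center in the frame of tester between 0.068 and 0.076 m and horizontal distance between check_weight_center and tester below 0.011 m and z of check_weight_center in the frame of tester between 0.103 and 0.111 m and distance of each of small_carton, white_cap from where it was at the start of the episode below 0.03 m); the robot touches nothing.
It fails at once if the small carton or the white cap is pushed more than 30 mm from its place (distance of any of small_carton, white_cap from where it was at the start of the episode above 0.03 m).
It also fails if it takes over 106 s, if anything falls off the work surface, if the arm or the gripper's body presses on something with over 40 N, if the wrist force passes 120 N, or if a joint passes its speed limit or range.

ROBOT

A 6-joint arm with a two-finger parallel gripper is mounted at the origin on a cart in front of the work surface, level with it; the furniture and walls round the work are solid. World frame = base frame: x ahead of the robot, y to its left, z up, the work surface at z = 0. Lengths are in mm, angles in rad, forces in N, time in s.
With the tool pointing down it reaches from about 350 to 800 mm from the base axis. Payload 7.3 kg.
Tool frame: the origin (TCP) lies midway between the tips of the shut fingers; the grasp point (between the pads) lies 19 mm behind it; z points along the fingers, y is the direction in which the jaws open and shut (so a half turn about z gives the same grasp; the last joint's range is limited). The gripper opens to 85 mm and grips with 20 to 120 N. Pads are 22 mm wide; open, the fingers measure 114 mm over their backs; the gripper's body (76 mm by 85 mm) begins 54 mm behind the grasp point. The pads swing forward as they close: fully open they stand 13 mm farther back than shut.
Start: joints at [1.203, 0.342, 1.524, -0, 1.275, -0.146], TCP at [115.476, 512.162, 231.322] pointing down, gripper open.
Joint ranges: [-2.53, 2.53], [-0.77, 2.02], [0.04, 2.7], [-1, 4.14], [0.28, 2.66], [-3.11, 3.11]. Speed limits (rad/s): [2.57, 2.57, 3.14, 3.14, 3.14, 3.14].

INTERFACE

Orientations are given as a rotation vector (axis times angle).
In Python, from rig import r, cams, order, spotter gives the robot as it stands.
- The arm moves only by the tool carry_out, never from a script. Its arguments are lists of equal length, an entry for each row: "dp": the shift along the world's x, y, z in m, a list of three; "turn": the turn, a rotation vector about the world's x, y, z in degrees, a list of three. A call has 1 to 20 rows; each row shifts and turns the pose as measured when the row begins; what a row does not reach is not made up. A row lasts 1/8 s, in which the tool goes at most 62.5 mm and 10.7 degrees, less where a joint would pass 70% of its speed; a pose out of reach is approached as far as the arm can. A call with a gripper value outside its range is refused whole. "fingers" is the finger opening in m, from 0 to 0.0854, set as the call begins (left out, the last holds). The fingers move at their own pace and stop on an object; "newtons" is the grip in N (left out, the last holds). Time passes only in rows, so rows that do not move let the fingers close. It gives the time, the measured TCP pose, the force and the opening at its end, in the units of the state.
- r.sense(): the state, without advancing time (a new reading comes with each control period).
- cams.read_camera(name): name is "side" or "top"; returns a dict with "frame" (400x640x3 uint8, blue, green, red), "fovy" (degrees; the focal length in pixels is half the picture's height over the tangent of half this angle, whatever the lens; pixels are square), "cx", "cy" (the principal point, pixels), "dist_coeffs" ([k1, k2, p1, p2, k3] as OpenCV has them; the pictures are not rectified), "cam_to_world" (4x4, takes a point from camera to world coordinates). Camera axes: x right, y up, looking along -z (the intrinsics and any distortion apply to the point x, -y, -z); pixel columns grow to the right and rows downward; lengths in mm; the calibration is good to about 2 mm. A picture is of the moment at which its call begins. There is no depth.
- order.close_job(): hands the job in, once; it reports no verdict.
Trained networks look in a picture, given as the dict that the camera call returned (one of the last four; its "shot" number tells which), for a name from the list of things; names that differ only in an ending like _2 or _b are one class to them, and where a whole thing is asked for, a point or a joint stands for the part that bears it (a point fixed in the world has none). Each returns a list of dicts, best first, with "score" (0 to 1); they miss things now and then, are a little off and sometimes report something else, mostly with a low value. They report only what shows in the picture. A call takes as long as a camera call. They do not tell look-alikes from the thing itself.
- spotter.find_in(picture, name): "xyz" ([x, y, z] in mm, in world coordinates, good to about 4 mm: the middle of the surface that is visible of it).
The state is a dict: "time": time; "joints": joint angles; "joint_vel": joint speeds; "joint_torque": joint torques, N m; "eef_pos": TCP position; "tool_rot": TCP orientation; "force": force on the tool from outside, world axes, zero at the start; "ft_torque": the same for the moment, N m; "grip_width": opening from 0.0 (shut) to 1.0 (fully open).
Only numpy, scipy, OpenCV 4.12 (cv2) and the standard library are available. Lean on these libraries where they do the work, as an engineer would, in place of code of your own. Each camera call takes 0.05 s, during which the arm holds its last target.

## Working session

There is one attempt and no reset: what is moved stays moved. The work goes in short steps, Python scripts to look and compute and a tool call to move; the robot and the scene stay as the last step left them, time stands still between calls to the robot, and variables do not carry over. Pictures are saved under pics/ and viewed, and the job is handed in when it is done.

Besides the shell and the picture viewer there is one more tool, called after "Request:" by a JSON object that holds its "api" and its "payload", one argument or row to a line. carry_out: Moves the arm, as the interface text tells. Its arguments: {"type":"object","properties":{"dp":{"type":"array","items":{"type":"array","items":{"type":"number"}}},"turn":{"type":"array","items":{"type":"array","items":{"type":"number"}}},"fingers":{"type":"number"},"newtons":{"type":"number"}},"required":["dp","turn"]}

```bash
ls; mkdir -p pics; cat > h.py <<'E'
import numpy as np, cv2
from rig import r, cams, order, spotter
def K(p):
    h=p["frame"].shape[0]; f=h/2/np.tan(np.radians(p["fovy"])/2)
    return np.array([[f,0,p["cx"]],[0,f,p["cy"]],[0,0,1]])
def proj(p,X):
    T=np.linalg.inv(np.array(p["cam_to_world"])); X=np.atleast_2d(X)
    c=X@T[:3,:3].T+T[:3,3]; c=c*[1,-1,-1]
    return cv2.projectPoints(c.astype(float),np.zeros(3),np.zeros(3),K(p),np.array(p["dist_coeffs"],float))[0][:,0]
def back(p,uv,z):
    u=cv2.undistortPoints(np.array(uv,float).reshape(-1,1,2),K(p),np.array(p["dist_coeffs"],float))[:,0]
    T=np.array(p["cam_to_world"]); d=np.c_[u[:,0],-u[:,1],-np.ones(len(u))]@T[:3,:3].T
    o=T[:3,3]; return o+d*((z-o[2])/d[:,2])[:,None]
E
python3 - <<'E'
from h import *
s=r.sense(); print({k:np.round(v,3) for k,v in s.items()})
for n in ["top","side"]:
    p=cams.read_camera(n); cv2.imwrite(f"pics/{n}0.png",p["frame"]); print(n,np.round(p["cam_to_world"],2).tolist(),p["fovy"])
    for t in ["tester","large_disc_center","medium_disc_center","small_disc_center","check_weight_center","small_carton","white_cap"]:
        for q in spotter.find_in(p,t): print(t,np.round(q["xyz"],1),round(q["score"],2),proj(p,q["xyz"]).round()[0])
E
```

```text
pics
{'time': np.float64(0.0), 'joints': array([ 1.203,  0.343,  1.525, -0.   ,  1.275, -0.146]), 'joint_vel': array([-0.   , -0.001,  0.   , -0.   , -0.001,  0.   ]), 'joint_torque': array([-2.000e-03, -4.337e+01, -2.460e+01, -0.000e+00,  8.000e-03,
        0.000e+00]), 'eef_pos': array([115.343, 511.756, 230.624]), 'tool_rot': array([-3.480e-01, -3.122e+00,  2.000e-03]), 'force': array([-0.591, -0.478,  0.471]), 'ft_torque': array([-0.022,  0.032, -0.035]), 'grip_width': np.float64(1.003)}
top [[-0.0, 0.99, -0.13, 396.65], [-1.0, -0.0, -0.03, -44.25], [-0.03, 0.13, 0.99, 971.68], [0.0, 0.0, 0.0, 1.0]] 51.0076155515988
tester [ 451.9 -265.4   23. ] 0.82 [424. 228.]
medium_disc_center [610.3 -16.   19.7] 0.78 [314. 160.]
small_disc_center [533.3  61.8  21.7] 0.81 [280. 193.]
small_disc_center [441.1  80.   20.1] 0.74 [272. 233.]
small_disc_center [483.4  -2.   17.7] 0.61 [308. 215.]
small_disc_center [386.6 161.2  21.9] 0.58 [236. 257.]
small_carton [ 622.8 -157.8   21.6] 0.88 [375. 155.]
small_carton [ 585.2 -326.4   20.8] 0.65 [448. 170.]
white_cap [4.528e+02 2.573e+02 2.000e-01] 0.68 [198. 229.]
white_cap [456.3 -85.9  31.1] 0.57 [345. 226.]
side [[0.88, 0.3, -0.36, 210.72], [-0.47, 0.56, -0.68, -592.77], [0.0, 0.77, 0.64, 599.78], [0.0, 0.0, 0.0, 1.0]] 56.54115384099958
tester [ 449.3 -275.5   21.6] 0.89 [348. 310.]
large_disc_center [ 581.9 -334.6   20.4] 0.85 [427. 306.]
medium_disc_center [610.7 -21.7  20.8] 0.56 [349. 204.]
small_disc_center [441.8  72.   16.3] 0.83 [269. 204.]
small_disc_center [532.9  54.4  21.4] 0.65 [306. 196.]
small_disc_center [486.7 -10.7  19.4] 0.56 [301. 217.]
small_disc_center [382.5 151.4  15.6] 0.54 [235. 193.]
check_weight_center [453.2 -95.   32.2] 0.83 [304. 241.]
small_carton [ 617.5 -167.7   24.8] 0.92 [388. 240.]
small_carton [440.   73.6  14.1] 0.42 [268. 205.]
white_cap [448.5 262.    4.5] 0.59 [246. 168.]
```

View pics/top0.png

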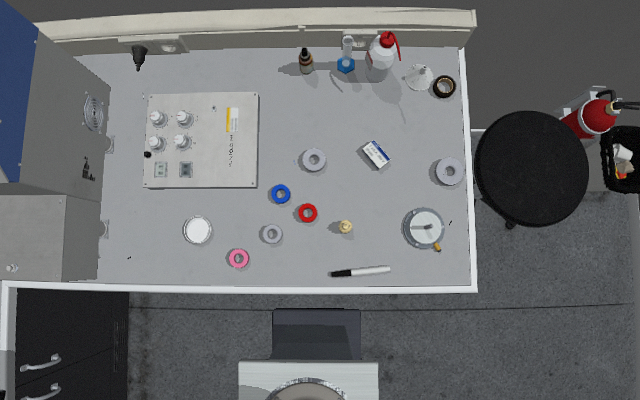

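View pics/side0.png

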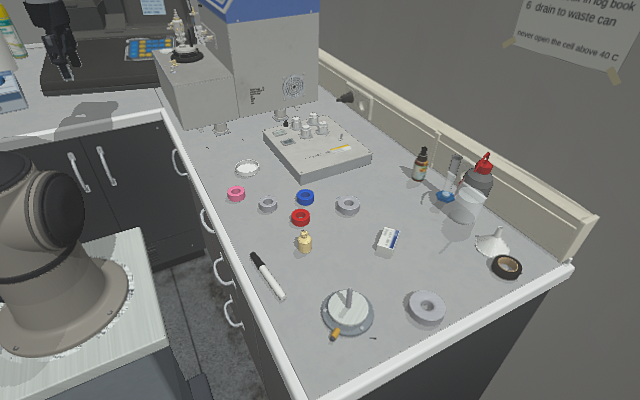

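```bash
python3 - <<'E'
import cv2
a=cv2.imread("pics/top0.png")[130:280,180:480]; cv2.imwrite("pics/c1.png",cv2.resize(a,None,fx=2.66,fy=2.66,interpolation=cv2.INTER_CUBIC))
a=cv2.imread("pics/side0.png")[140:360,200:480]; cv2.imwrite("pics/c2.png",cv2.resize(a,None,fx=2.7,fy=2.7,interpolation=cv2.INTER_CUBIC))
E
```

```text
(no output)
```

View pics/c1.png

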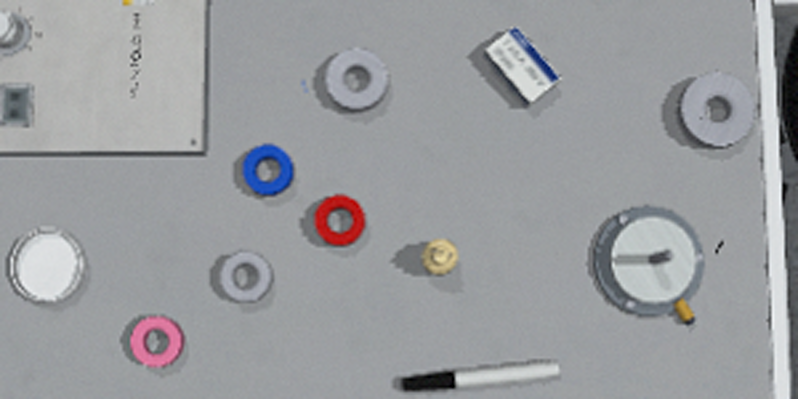

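View pics/c2.png

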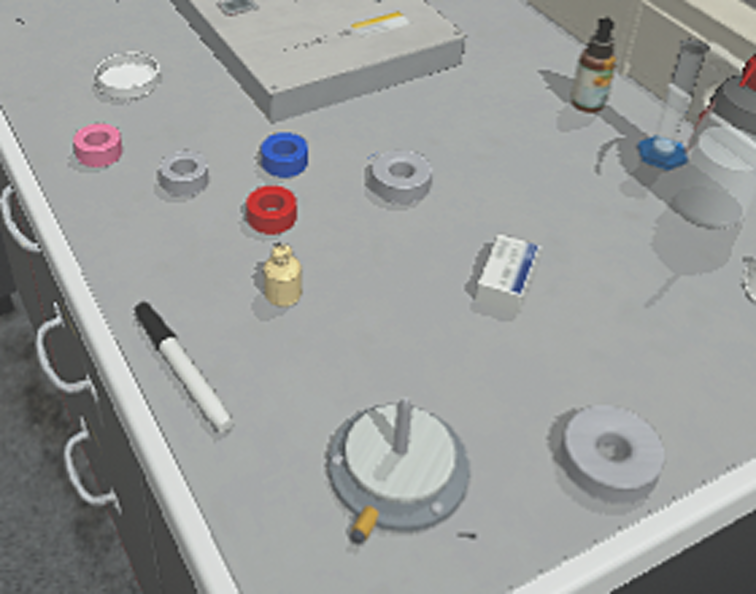

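The small steel ring is the grey one at top px (272,233). The others of that shape are blue (280,193), red (308,215) and pink (236,257), all excluded by colour, and the crop confirms this. The medium ring is at (314,160), the large one at (450,171), the check weight at (345,226) and the tester at (424,228). Next I'll refine the positions by fitting contours.

```bash
cat >> h.py <<'E'
from scipy.optimize import minimize
TH=np.linspace(0,2*np.pi,120,endpoint=False)
def circ(c,R,z): return np.c_[c[0]+R*np.cos(TH),c[1]+R*np.sin(TH),np.full(len(TH),z)]
def fit(p,c0,circs,rng=14):
    g=cv2.GaussianBlur(cv2.cvtColor(p["frame"],cv2.COLOR_BGR2GRAY).astype(np.float32),(0,0),0.8)
    gx=cv2.Sobel(g,cv2.CV_32F,1,0);gy=cv2.Sobel(g,cv2.CV_32F,0,1)
    def sc(c):
        s=0
        for R,z,w in circs:
            uv=proj(p,circ(c,R,z)).astype(np.float32); n=proj(p,circ(c,R+1,z))-proj(p,circ(c,R-1,z)); n/=np.linalg.norm(n,axis=1)[:,None]
            a=cv2.remap(gx,uv[:,:1],uv[:,1:],cv2.INTER_LINEAR)[:,0]; b=cv2.remap(gy,uv[:,:1],uv[:,1:],cv2.INTER_LINEAR)[:,0]
            s+=w*np.minimum(np.abs(a*n[:,0]+b*n[:,1]),150).mean()
        return -s
    G=[(sc((c0[0]+i,c0[1]+j)),c0[0]+i,c0[1]+j) for i in np.arange(-rng,rng+1,2) for j in np.arange(-rng,rng+1,2)]
    b=min(G); m=minimize(lambda c:sc(c),b[1:],method="Nelder-Mead",options=dict(initial_simplex=np.array([b[1:],(b[1]+2,b[2]),(b[1],b[2]+2)])))
    return m.x,m.fun
RINGS=dict(large=((582,-330),[(33,20,1),(10,20,.5)]),medium=((610,-18),[(27.5,20,1),(10,20,.5)]),small=((441,76),[(22,20,1),(10,20,.5)]),
 tester=((451,-270),[(37,22,1),(48,8,.5)]),check=((455,-91),[(15,30,1)]))
E
python3 - <<'E'
from h import *
for n in ["top","side"]:
    p=cams.read_camera(n); im=cv2.resize(p["frame"],None,fx=3,fy=3,interpolation=cv2.INTER_CUBIC)
    for k,(c0,cs) in RINGS.items():
        c,f=fit(p,c0,cs); print(n,k,c.round(1),round(f,1))
        for R,z,w in cs: cv2.polylines(im,[(proj(p,circ(c,R,z))*3+1).round().astype(int)],True,(0,0,255),1)
        if k=="tester":
            for z in(22,76): cv2.circle(im,tuple((proj(p,[c[0],c[1],z])[0]*3+1).round().astype(int)),3,(0,255,0),1)
    im=im[400:800,720:1440] if n=="top" else im[540:1060,660:1420]
    cv2.imwrite(f"pics/fit_{n}.png",im)
E
```

```text
top large [ 585.1 -330. ] -143.7
top medium [614.  -14.6] -140.2
top small [440.4  90.2] -133.8
top tester [ 453.8 -266.3] -192.3
top check [458.4 -85.6] -78.0
side large [ 584.8 -332. ] -127.8
side medium [614.2 -16.9] -126.0
side small [441.8  79.2] -114.8
side tester [ 452.5 -269.9] -165.5
side check [457.2 -85.6] -109.7
```

View pics/fit_top.png

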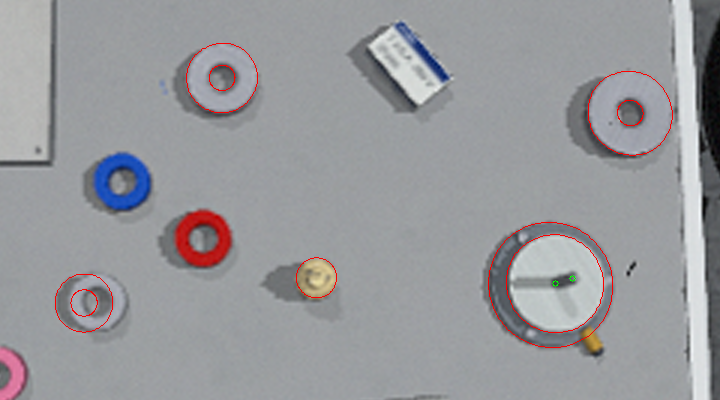

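View pics/fit_side.png

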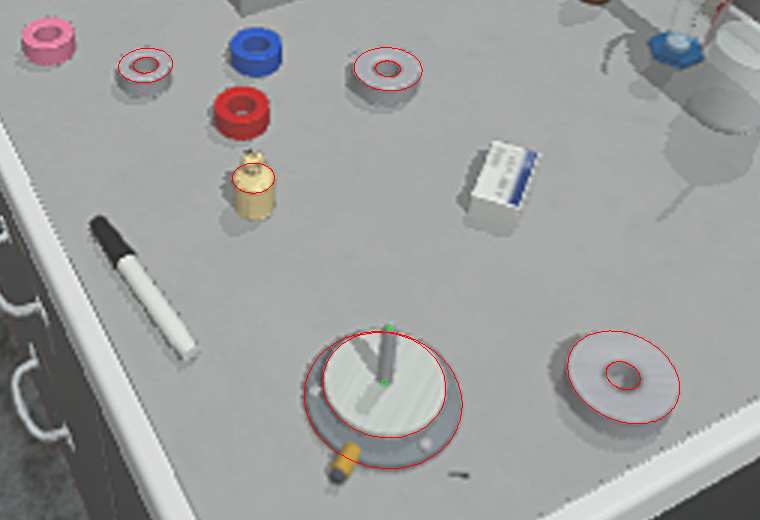

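Both cameras agree: large ring (585,-331), tester (453,-268), medium (614,-16), small about (441,80), check weight (458,-86). The top fit slipped for the small ring, so I'll refit that one. The large ring lies near the table edge, so I'll set the jaws along x.

Request:
{"api": "carry_out", "payload": {
  "dp": [
    [0.037, -0.029, 0],
    [0.037, -0.029, 0],
    [0.037, -0.029, 0],
    [0.037, -0.029, 0],
    [0.037, -0.029, 0],
    [0.037, -0.029, 0],
    [0.037, -0.029, 0],
    [0.037, -0.029, 0],
    [0.037, -0.029, 0],
    [0.012, -0.05, 0],
    [0.012, -0.05, 0],
    [0.012, -0.05, 0],
    [0.012, -0.05, 0],
    [0.012, -0.05, 0],
    [0.012, -0.05, 0],
    [0.012, -0.05, 0],
    [0.012, -0.05, 0]
  ],
  "turn": [
    [0, 0, 0],
    [0, 0, -9.66],
    [0, 0, -9.66],
    [0, 0, -9.66],
    [0, 0, -9.66],
    [0, 0, -9.66],
    [0, 0, -9.66],
    [0, 0, -9.66],
    [0, 0, -9.66],
    [0, 0, 0],
    [0, 0, 0],
    [0, 0, 0],
    [0, 0, 0],
    [0, 0, 0],
    [0, 0, 0],
    [0, 0, 0],
    [0, 0, 0]
  ],
  "fingers": 0.0854
}}

```text
time: 3.02
eef_pos: [555.8, -168.6, 232.4]
tool_rot: [2.261, 2.175, 0.01]
force: [1.6, 0.7, -0.1]
grip_width: 0.998
```

```bash
cat > st.py <<'E'
from h import *
from scipy.spatial.transform import Rotation as Ro
def st():
    s=r.sense(); R=Ro.from_rotvec(s["tool_rot"]).as_matrix()
    print("t",round(float(s["time"]),2),"tcp",np.round(s["eef_pos"],1),"yaw_y",round(float(np.degrees(np.arctan2(R[1,1],R[0,1]))),1),"z",np.round(R[:,2],3),"j",np.round(s["joints"],2),"F",np.round(s["force"],1),"w",round(float(s["grip_width"]),3))
    return s
if __name__=="__main__": st()
E
python3 st.py
```

```text
t 3.02 tcp [ 555.8 -168.6  232.4] yaw_y -2.2 z [ 0.007  0.001 -1.   ] j [-0.43  0.44  1.37  0.    1.33 -0.39] F [ 1.6  0.7 -0.1] w 0.998
```

Request:
{"api": "carry_out", "payload": {
  "dp": [
    [0.007, -0.04, -0.02],
    [0.007, -0.04, -0.03],
    [0.007, -0.04, -0.03],
    [0.008, -0.042, -0.03],
    [0, 0, -0.02],
    [0, 0, 0]
  ],
  "turn": [
    [0, 0, 0],
    [0, 0, 2.2],
    [0, 0, 0],
    [0, 0, 0],
    [0, 0, 0],
    [0, 0, 0]
  ]
}}

```text
time: 3.78
eef_pos: [585.1, -340.8, 97.4]
tool_rot: [2.222, 2.212, 0.012]
force: [0.0, 0.8, -0.6]
grip_width: 1.0
```

```bash
python3 - <<'E'
from st import *
st()
p=cams.read_camera("side"); q=cams.read_camera("top")
a=cv2.resize(p["frame"][240:350,340:500],None,fx=3.5,fy=3.5); b=cv2.resize(q["frame"][120:230,390:530],None,fx=3.5,fy=3.5)
cv2.imwrite("pics/g1.png",np.vstack([a[:300],b[:290,:].copy() if b.shape[1]==a.shape[1] else cv2.copyMakeBorder(b[:290],0,0,0,a.shape[1]-b.shape[1],cv2.BORDER_CONSTANT)]))
E
```

```text
t 3.77 tcp [ 585.1 -340.8   97.4] yaw_y -0.3 z [ 0.009  0.001 -1.   ] j [-0.64  0.73  1.23  0.01  1.17 -0.64] F [ 0.   0.8 -0.6] w 1.0
```

View pics/g1.png

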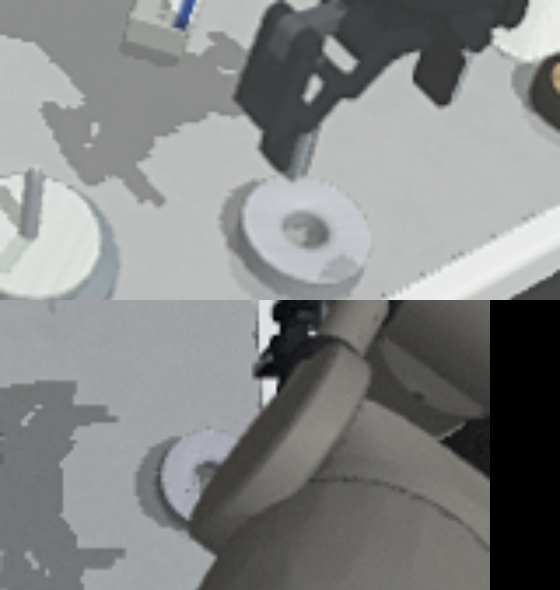

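The open fingers are above the ring, about 10 mm too far toward -y.

Request:
{"api": "carry_out", "payload": {
  "dp": [
    [0, 0.01, -0.02],
    [0, 0, -0.03],
    [0, 0, -0.02],
    [0, 0, -0.01],
    [0, 0, 0]
  ],
  "turn": [
    [0, -0.5, 0],
    [0, 0, 0],
    [0, 0, 0],
    [0, 0, 0],
    [0, 0, 0]
  ]
}}

```text
time: 4.5
eef_pos: [591.2, -330.7, 27.9]
tool_rot: [2.198, 2.2, 0.026]
force: [-0.0, -0.0, 0.6]
grip_width: 1.002
```

```bash
python3 st.py
```

```text
t 4.5 tcp [ 591.2 -330.7   27.9] yaw_y 0.0 z [ 0.034 -0.011 -0.999] j [-0.63  0.79  1.32  0.01  0.99 -0.64] F [-0.  -0.   0.6] w 1.002
```

Request:
{"api": "carry_out", "payload": {
  "dp": [
    [-0.006, 0, 0],
    [0, 0, 0]
  ],
  "turn": [
    [0.6, 1.9, 0],
    [0, 0, 0]
  ]
}}

```text
time: 4.75
eef_pos: [586.6, -331.2, 30.9]
tool_rot: [2.217, 2.219, 0.002]
force: [0.2, -0.3, 0.9]
grip_width: 0.999
```

```bash
python3 st.py;python3 st.py
```

```text
t 4.75 tcp [ 586.6 -331.2   30.9] yaw_y 0.1 z [ 0.004 -0.003 -1.   ] j [-0.63  0.8   1.3   0.    1.04 -0.63] F [ 0.2 -0.3  0.9] w 0.999
t 4.75 tcp [ 586.6 -331.2   30.9] yaw_y 0.1 z [ 0.004 -0.003 -1.   ] j [-0.63  0.8   1.3   0.    1.04 -0.63] F [ 0.2 -0.3  0.9] w 0.999
```

Request:
{"api": "carry_out", "payload": {
  "dp": [
    [-0.001, 0, -0.01],
    [0, 0, -0.01],
    [0, 0, -0.008],
    [0, 0, 0]
  ],
  "turn": [
    [0, 0, 0],
    [0, 0, 0],
    [0, 0, 0],
    [0, 0, 0]
  ]
}}

```text
time: 5.25
eef_pos: [585.9, -331.2, 1.8]
tool_rot: [2.215, 2.218, 0.003]
force: [0.1, 0.4, -0.5]
grip_width: 1.002
```

Request:
{"api": "carry_out", "payload": {
  "dp": [
    [0, 0, 0],
    [0, 0, 0],
    [0, 0, 0],
    [0, 0, 0],
    [0, 0, 0]
  ],
  "turn": [
    [0, 0, 0],
    [0, 0, 0],
    [0, 0, 0],
    [0, 0, 0],
    [0, 0, 0]
  ],
  "fingers": 0.055,
  "newtons": 60
}}

```text
time: 5.88
eef_pos: [586.2, -331.4, 2.5]
tool_rot: [2.215, 2.217, 0.003]
force: [0.5, 0.1, 0.9]
grip_width: 0.726
```

```bash
python3 st.py
```

```text
t 5.88 tcp [ 586.2 -331.4    2.5] yaw_y 0.1 z [ 0.007 -0.004 -1.   ] j [-0.63  0.83  1.32  0.    0.98 -0.63] F [0.5 0.1 0.9] w 0.726
```

Request:
{"api": "carry_out", "payload": {
  "dp": [
    [0, 0, 0],
    [0, 0, 0],
    [0, 0, 0]
  ],
  "turn": [
    [0, 0, 0],
    [0, 0, 0],
    [0, 0, 0]
  ]
}}

```text
time: 6.25
eef_pos: [586.2, -331.4, 2.5]
tool_rot: [2.215, 2.217, 0.003]
force: [-0.4, 0.5, -0.6]
grip_width: 0.723
```

```bash
python3 - <<'E'
from st import *
st()
p=cams.read_camera("side"); q=cams.read_camera("top")
a=cv2.resize(p["frame"][230:350,340:500],None,fx=4,fy=4)
cv2.imwrite("pics/g2.png",a)
E
```

```text
t 6.25 tcp [ 586.2 -331.4    2.5] yaw_y 0.1 z [ 0.007 -0.004 -1.   ] j [-0.63  0.83  1.32  0.    0.98 -0.63] F [-0.4  0.5 -0.6] w 0.723
```

View pics/g2.png

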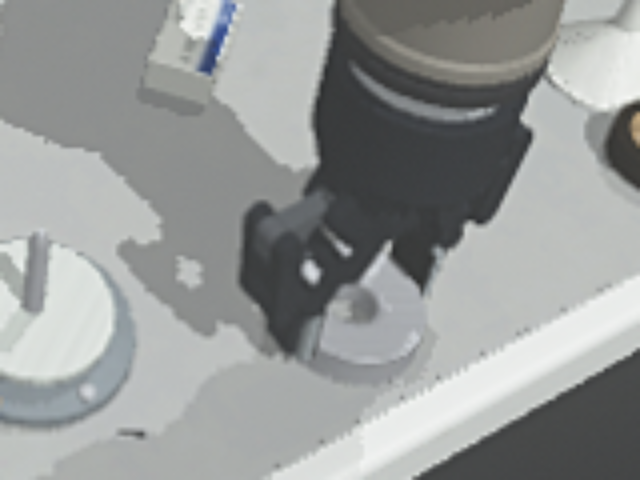

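```bash
python3 - <<'E'
from st import *
p=cams.read_camera("side")
c,f=fit(p,(586,-331),[(33,20,1),(10,20,1)],10); print(c,f)
im=cv2.resize(p["frame"],None,fx=4,fy=4)
for cc,col in((c,(0,0,255)),((586.2,-331.4),(0,255,0))):
    for R in(33,10): cv2.polylines(im,[(proj(p,circ(cc,R,20))*4+1.5).round().astype(int)],True,col,1)
cv2.imwrite("pics/g3.png",im[1000:1400,1500:2000])
E
```

```text
[ 586.80734513 -334.31503826] -173.88017652851067
```

View pics/g3.png

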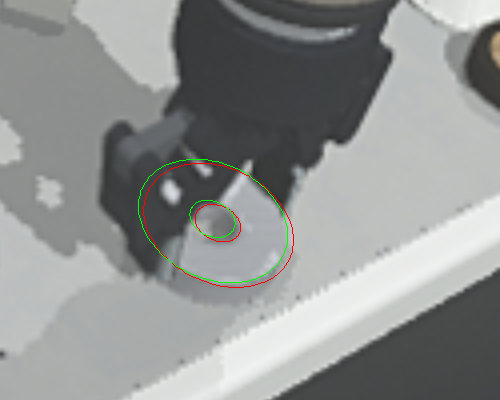

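Request:
{"api": "carry_out", "payload": {
  "dp": [
    [0, 0, 0.01],
    [0, 0, 0.03],
    [0, 0, 0.04],
    [0, 0, 0.03],
    [0, 0, 0]
  ],
  "turn": [
    [0, 0, 0],
    [0, 0, 0],
    [0, 0, 0],
    [0, 0, 0],
    [0, 0, 0]
  ]
}}

```text
time: 7.02
eef_pos: [584.7, -330.3, 114.9]
tool_rot: [2.217, 2.22, 0.003]
force: [0.4, -0.5, -3.1]
grip_width: 0.721
```

```bash
python3 - <<'E'
from st import *
st()
p=cams.read_camera("side")
cv2.imwrite("pics/g4.png",cv2.resize(p["frame"][190:350,320:500],None,fx=4,fy=3.7))
E
```

```text
t 7.03 tcp [ 584.7 -330.3  114.9] yaw_y 0.1 z [ 0.004 -0.001 -1.   ] j [-0.63  0.71  1.23  0.    1.2  -0.63] F [ 0.4 -0.5 -3.1] w 0.721
```

View pics/g4.png

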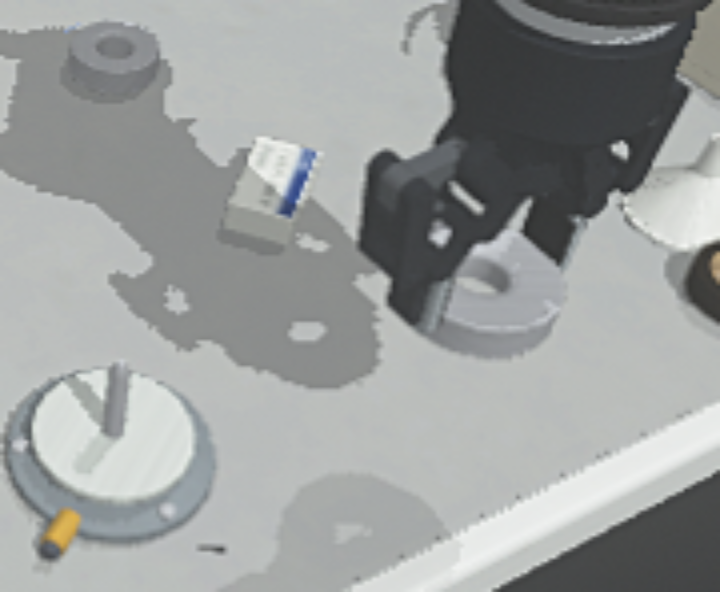

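The ring is held level. Next I'll move it over the spindle.

Request:
{"api": "carry_out", "payload": {
  "dp": [
    [-0.03, 0.015, 0],
    [-0.04, 0.02, 0],
    [-0.03, 0.015, 0],
    [-0.02, 0.01, 0],
    [0, 0, 0],
    [0, 0, 0]
  ],
  "turn": [
    [0, 0, 0],
    [0, 0, 0],
    [0, 0, 0],
    [0, 0, 0],
    [0, 0, 0],
    [0, 0, 0]
  ]
}}

```text
time: 7.82
eef_pos: [456.0, -264.4, 102.5]
tool_rot: [-2.209, -2.211, 0.001]
force: [1.0, 0.2, -3.6]
grip_width: 0.722
```

```bash
cat > look.py <<'E'
# usage: look.py R ztop name : fit held ring in side picture, compare with tester
from st import *
import sys
R=float(sys.argv[1]); off=float(sys.argv[2]); nm=sys.argv[3]; hz=float(sys.argv[4]) if len(sys.argv)>4 else 20
s=st(); zt=s["eef_pos"][2]-off+hz
for cn in ("side","top"):
    p=cams.read_camera(cn)
    c,f=fit(p,s["eef_pos"][:2],[(R,zt,1),(10,zt,.7)],8); print(cn,"ring",c.round(1),round(f,1),"minus tcp",(c-s["eef_pos"][:2]).round(1))
    im=cv2.resize(p["frame"],None,fx=4,fy=4)
    for RR in(R,10): cv2.polylines(im,[(proj(p,circ(c,RR,zt))*4+1.5).round().astype(int)],True,(0,0,255),1)
    t=(452.5,-269.5) if cn=="side" else (453.8,-266.3)
    for z in(22,76): cv2.circle(im,tuple((proj(p,[t[0],t[1],z])[0]*4+1.5).round().astype(int)),4,(0,255,0),1)
    u,v=(proj(p,[450,-268,60])[0]*4).astype(int)
    cv2.imwrite(f"pics/{nm}_{cn}.png",im[max(v-280,0):v+280,max(u-300,0):u+300])
E
python3 look.py 33 2.5 L1
```

```text
t 7.83 tcp [ 456.  -264.4  102.5] yaw_y 0.1 z [-0.012  0.011 -1.   ] j [-0.67  0.49  1.68  0.    0.99 -0.67] F [ 1.   0.2 -3.6] w 0.722
side ring [ 457.3 -266.1] -139.9 minus tcp [ 1.3 -1.7]
top ring [ 453.7 -258.2] -105.1 minus tcp [-2.2  6.3]
```

View pics/L1_side.png

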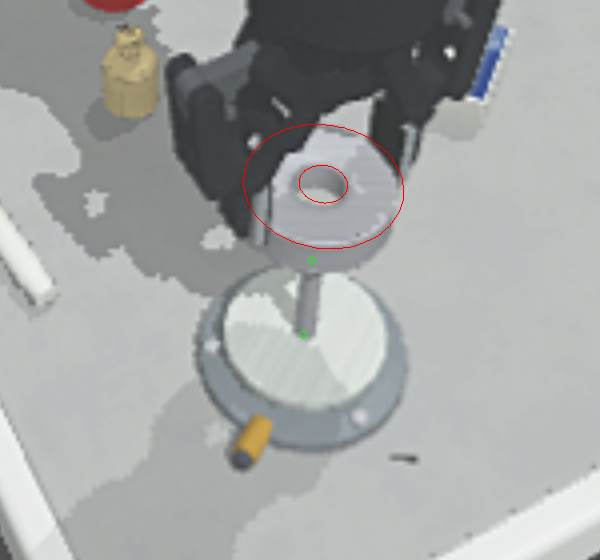

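View pics/L1_top.png

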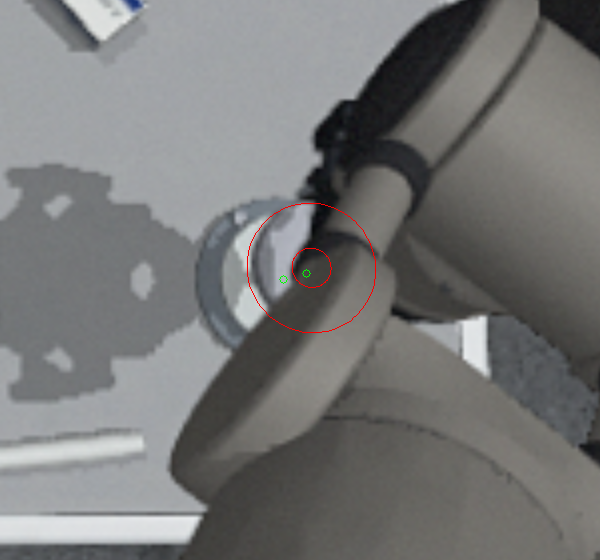

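Only the side view is useful here. It shows the ring about (+4,+3.5) mm off the axis, and dead reckoning roughly agrees. I'll correct that and start down.

Request:
{"api": "carry_out", "payload": {
  "dp": [
    [-0.004, -0.0035, 0],
    [0, 0, 0],
    [0, 0, -0.005],
    [0, 0, -0.005],
    [0, 0, 0]
  ],
  "turn": [
    [-0.6, -0.6, 0],
    [0, 0, 0],
    [0, 0, 0],
    [0, 0, 0],
    [0, 0, 0]
  ]
}}

```text
time: 8.55
eef_pos: [452.8, -268.8, 91.3]
tool_rot: [-2.22, -2.223, 0.001]
force: [-1.2, 0.4, -3.3]
grip_width: 0.72
```

```bash
python3 look.py 33 2.5 L2
```

```text
t 8.55 tcp [ 452.8 -268.8   91.3] yaw_y 0.1 z [-0.001 -0.001 -1.   ] j [-0.68  0.5   1.7  -0.    0.94 -0.68] F [-1.2  0.4 -3.3] w 0.72
side ring [ 454.2 -270. ] -144.0 minus tcp [ 1.4 -1.2]
top ring [ 461.2 -266.1] -120.1 minus tcp [8.4 2.7]
```

View pics/L2_side.png

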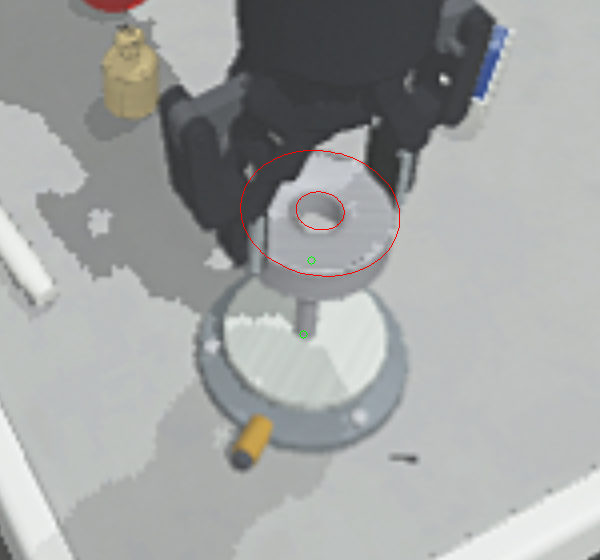

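Request:
{"api": "carry_out", "payload": {
  "dp": [
    [-0.001, 0, -0.01],
    [0, 0, -0.01],
    [0, 0, -0.01],
    [0, 0, 0]
  ],
  "turn": [
    [0, 0, 0],
    [0, 0, 0],
    [0, 0, 0],
    [0, 0, 0]
  ]
}}

```text
time: 9.15
eef_pos: [451.6, -268.7, 59.2]
tool_rot: [-2.22, -2.223, 0.001]
force: [0.1, 0.1, -2.3]
grip_width: 0.726
```

```bash
python3 look.py 33 2.5 L3
```

```text
t 9.15 tcp [ 451.6 -268.7   59.2] yaw_y 0.1 z [-0.001 -0.001 -1.   ] j [-0.68  0.55  1.74 -0.    0.86 -0.68] F [ 0.1  0.1 -2.3] w 0.726
side ring [ 452.5 -268.8] -134.5 minus tcp [ 0.9 -0.1]
top ring [ 465.6 -266.3] -122.0 minus tcp [14.   2.5]
```

View pics/L3_side.png

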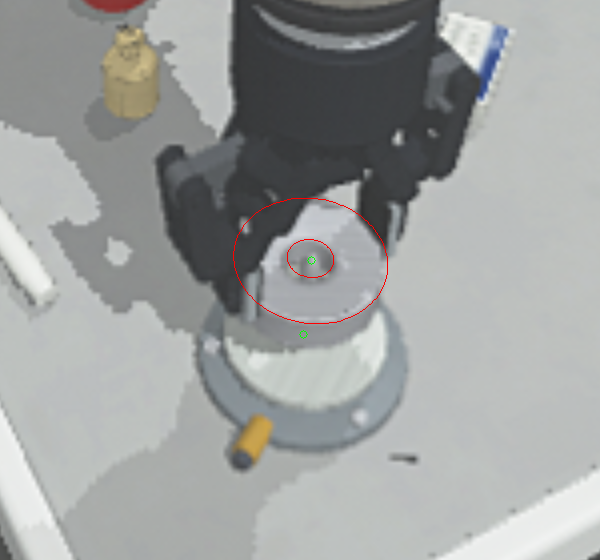

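It is threaded: the nose shows in the hole and there is no contact force.

Request:
{"api": "carry_out", "payload": {
  "dp": [
    [0, 0, -0.01],
    [0, 0, -0.01],
    [0, 0, -0.008],
    [0, 0, 0]
  ],
  "turn": [
    [0, 0, 0],
    [0, 0, 0],
    [0, 0, 0],
    [0, 0, 0]
  ]
}}

```text
time: 9.75
eef_pos: [452.4, -269.3, 30.4]
tool_rot: [2.218, 2.221, -0.001]
force: [-0.8, 0.3, -3.4]
grip_width: 0.722
```

Request:
{"api": "carry_out", "payload": {
  "dp": [
    [0, 0, -0.002],
    [0, 0, 0]
  ],
  "turn": [
    [0, 0, 0],
    [0, 0, 0]
  ]
}}

```text
time: 10.0
eef_pos: [452.5, -269.5, 28.4]
tool_rot: [2.218, 2.221, -0.001]
force: [0.4, -0.6, -3.4]
grip_width: 0.721
```

Request:
{"api": "carry_out", "payload": {
  "dp": [
    [0, 0, -0.002],
    [0, 0, -0.001],
    [0, 0, 0]
  ],
  "turn": [
    [0, 0, 0],
    [0, 0, 0],
    [0, 0, 0]
  ]
}}

```text
time: 10.38
eef_pos: [452.8, -269.7, 25.7]
tool_rot: [2.217, 2.22, -0.001]
force: [0.6, -0.5, -2.8]
grip_width: 0.719
```

Request:
{"api": "carry_out", "payload": {
  "dp": [
    [0, 0, 0],
    [0, 0, 0],
    [0, 0, 0],
    [0, 0, 0],
    [0, 0, 0]
  ],
  "turn": [
    [0, 0, 0],
    [0, 0, 0],
    [0, 0, 0],
    [0, 0, 0],
    [0, 0, 0]
  ],
  "fingers": 0.0854
}}

```text
time: 11.0
eef_pos: [453.8, -270.5, 27.0]
tool_rot: [2.215, 2.218, -0.0]
force: [0.7, -0.1, 0.4]
grip_width: 1.005
```

Request:
{"api": "carry_out", "payload": {
  "dp": [
    [0, 0, 0.01],
    [0, 0, 0.03],
    [0, 0, 0.04],
    [0, 0, 0.03],
    [0, 0, 0]
  ],
  "turn": [
    [0, 0, 0],
    [0, 0, 0],
    [0, 0, 0],
    [0, 0, 0],
    [0, 0, 0]
  ]
}}

```text
time: 11.62
eef_pos: [453.6, -270.3, 142.6]
tool_rot: [2.214, 2.217, 0.0]
force: [0.6, -0.5, -0.3]
grip_width: 0.999
```

```bash
python3 - <<'E'
from st import *
st()
p=cams.read_camera("side")
for k,z in(("medium",0),):
    c0,cs=RINGS[k]; print(k,fit(p,c0,cs))
c,f=fit(p,(452,-269),[(33,42,1),(10,42,.5)]);print(c,f)
cv2.imwrite("pics/p1.png",cv2.resize(p["frame"][180:350,260:440],None,fx=3.5,fy=3.5))
q=cams.read_camera("top");print("top med",fit(q,*RINGS["medium"]),"small",fit(q,(441,79),RINGS["small"][1],5))
E
```

```text
t 11.62 tcp [ 453.6 -270.3  142.6] yaw_y 0.1 z [ 0.006 -0.006 -1.   ] j [-0.68  0.43  1.65 -0.    1.05 -0.68] F [ 0.6 -0.5 -0.3] w 0.999
medium (array([601.45398459,  -4.08690287]), np.float64(-42.91951204921313))
[ 452.45216498 -270.83956565] -128.46398711826265
top med (array([613.87440633, -14.54382475]), np.float64(-142.44064374358064)) small (array([442.72156969,  81.7602741 ]), np.float64(-99.96286967032435))
```

View pics/p1.png

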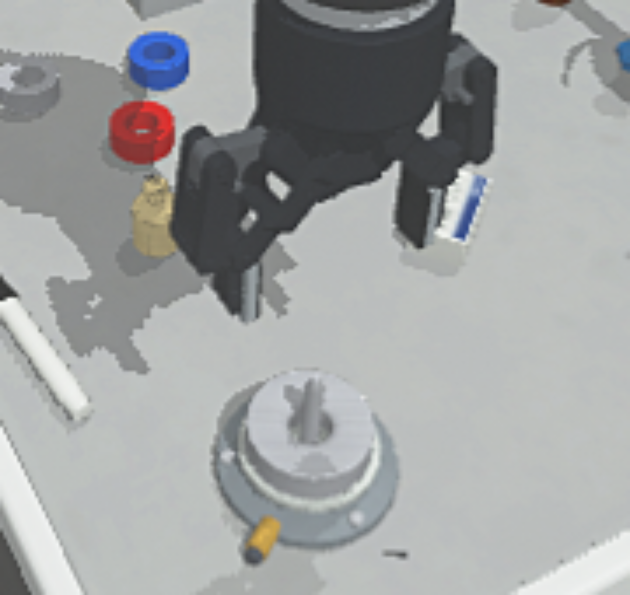

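The large ring is seated around the spindle. The medium ring is next.

Request:
{"api": "carry_out", "payload": {
  "dp": [
    [0.022, 0.036, 0],
    [0.026, 0.042, 0],
    [0.026, 0.042, 0],
    [0.026, 0.042, 0],
    [0.026, 0.042, 0],
    [0.018, 0.028, -0.01],
    [0.005, 0.008, -0.01],
    [0, 0, 0],
    [0, 0, 0]
  ],
  "turn": [
    [0, 0, 0],
    [0, 0, 0],
    [0, 0, 0],
    [0, 0, 0],
    [0, 0, 0],
    [0, 0, 0],
    [0, 0, 0],
    [0, 0, 0],
    [0, 0, 0]
  ]
}}

```text
time: 12.85
eef_pos: [598.1, -22.0, 107.6]
tool_rot: [-2.214, -2.208, 0.017]
force: [0.5, -0.2, 0.3]
grip_width: 0.999
```

```bash
python3 st.py
```

```text
t 12.85 tcp [598.1 -22.  107.6] yaw_y -0.1 z [-0.018  0.002 -1.   ] j [-0.16  0.6   1.46 -0.    1.1  -0.16] F [ 0.5 -0.2  0.3] w 0.999
```

Request:
{"api": "carry_out", "payload": {
  "dp": [
    [0.016, 0.0065, -0.015],
    [0, 0, -0.02],
    [0, 0, -0.02],
    [0, 0, -0.01],
    [0, 0, 0],
    [0, 0, 0]
  ],
  "turn": [
    [0, -1.0, 0],
    [0, 0, 0],
    [0, 0, 0],
    [0, 0, 0],
    [0, 0, 0],
    [0, 0, 0]
  ]
}}

```text
time: 13.6
eef_pos: [617.3, -18.7, 40.2]
tool_rot: [2.229, 2.21, 0.009]
force: [0.3, -0.1, -0.9]
grip_width: 1.002
```

```bash
python3 st.py
```

```text
t 13.6 tcp [617.3 -18.7  40.2] yaw_y -0.5 z [ 0.006  0.002 -1.   ] j [-0.16  0.7   1.48  0.    0.95 -0.15] F [ 0.3 -0.1 -0.9] w 1.002
```

Request:
{"api": "carry_out", "payload": {
  "dp": [
    [-0.003, 0.003, -0.01],
    [0, 0, -0.01],
    [0, 0, -0.01],
    [0, 0, -0.005],
    [0, 0, 0]
  ],
  "turn": [
    [0, 0, 0],
    [0, 0, 0],
    [0, 0, 0],
    [0, 0, 0],
    [0, 0, 0]
  ]
}}

```text
time: 14.22
eef_pos: [614.6, -15.4, 3.7]
tool_rot: [2.228, 2.209, 0.011]
force: [-0.0, 0.5, 0.8]
grip_width: 1.003
```

```bash
python3 st.py
```

```text
t 14.22 tcp [614.6 -15.4   3.7] yaw_y -0.5 z [ 0.008  0.002 -1.   ] j [-0.15  0.75  1.51  0.    0.87 -0.14] F [-0.   0.5  0.8] w 1.003
```

Request:
{"api": "carry_out", "payload": {
  "dp": [
    [0, 0, -0.002],
    [0, 0, 0],
    [0, 0, 0],
    [0, 0, 0],
    [0, 0, 0],
    [0, 0, 0],
    [0, 0, 0]
  ],
  "turn": [
    [0, 0, 0],
    [0, 0, 0],
    [0, 0, 0],
    [0, 0, 0],
    [0, 0, 0],
    [0, 0, 0],
    [0, 0, 0]
  ],
  "fingers": 0.044,
  "newtons": 60
}}

```text
time: 15.1
eef_pos: [615.1, -15.5, 2.5]
tool_rot: [2.227, 2.208, 0.012]
force: [-0.2, 0.2, -0.1]
grip_width: 0.595
```

```bash
python3 st.py
```

```text
t 15.1 tcp [615.1 -15.5   2.5] yaw_y -0.5 z [ 0.009  0.001 -1.   ] j [-0.15  0.75  1.51  0.    0.87 -0.15] F [-0.2  0.2 -0.1] w 0.595
```

Request:
{"api": "carry_out", "payload": {
  "dp": [
    [0, 0, 0.01],
    [0, 0, 0.03],
    [0, 0, 0.04],
    [0, 0, 0.03],
    [0, 0, 0]
  ],
  "turn": [
    [0, 0, 0],
    [0, 0, 0],
    [0, 0, 0],
    [0, 0, 0],
    [0, 0, 0]
  ]
}}

```text
time: 15.72
eef_pos: [613.3, -15.3, 115.5]
tool_rot: [2.229, 2.21, 0.008]
force: [-0.9, 0.5, -3.1]
grip_width: 0.592
```

Request:
{"api": "carry_out", "payload": {
  "dp": [
    [-0.022, -0.036, 0.01],
    [-0.026, -0.042, 0.005],
    [-0.026, -0.042, 0],
    [-0.026, -0.042, 0],
    [-0.026, -0.042, 0],
    [-0.018, -0.028, 0],
    [-0.005, -0.008, 0],
    [0, 0, 0],
    [0, 0, 0]
  ],
  "turn": [
    [0, 0, 0],
    [0, 0, 0],
    [0, 0, 0],
    [0, 0, 0],
    [0, 0, 0],
    [0, 0, 0],
    [0, 0, 0],
    [0, 0, 0],
    [0, 0, 0]
  ]
}}

```text
time: 16.85
eef_pos: [454.3, -257.1, 119.5]
tool_rot: [-2.219, -2.205, -0.002]
force: [-1.1, 0.5, -3.0]
grip_width: 0.592
```

```bash
python3 look.py 27.5 2.5 M1
```

```text
t 16.85 tcp [ 454.3 -257.1  119.5] yaw_y -0.3 z [-0.009  0.011 -1.   ] j [-0.66  0.46  1.68  0.    1.02 -0.66] F [-1.1  0.5 -3. ] w 0.592
side ring [ 456.2 -258.7] -138.1 minus tcp [ 1.8 -1.7]
top ring [ 458.2 -251.3] -111.3 minus tcp [3.9 5.7]
```

View pics/M1_side.png

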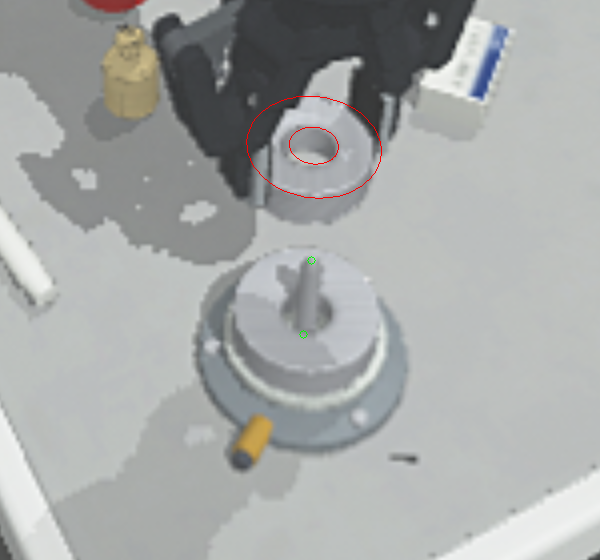

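Request:
{"api": "carry_out", "payload": {
  "dp": [
    [-0.0025, -0.011, -0.01],
    [0, 0, -0.01],
    [0, 0, -0.006],
    [0, 0, 0]
  ],
  "turn": [
    [-0.6, -0.5, 0],
    [0, 0, 0],
    [0, 0, 0],
    [0, 0, 0]
  ]
}}

```text
time: 17.45
eef_pos: [453.7, -265.4, 92.8]
tool_rot: [2.223, 2.22, 0.001]
force: [-0.2, -0.4, -2.5]
grip_width: 0.588
```

```bash
python3 look.py 27.5 2.5 M2
```

```text
t 17.45 tcp [ 453.7 -265.4   92.8] yaw_y -0.1 z [ 0.001  0.    -1.   ] j [-0.68  0.5   1.71  0.    0.94 -0.67] F [-0.2 -0.4 -2.5] w 0.588
side ring [ 454.5 -265.9] -142.8 minus tcp [ 0.8 -0.5]
top ring [ 463.6 -262.2] -107.1 minus tcp [9.8 3.2]
```

View pics/M2_side.png

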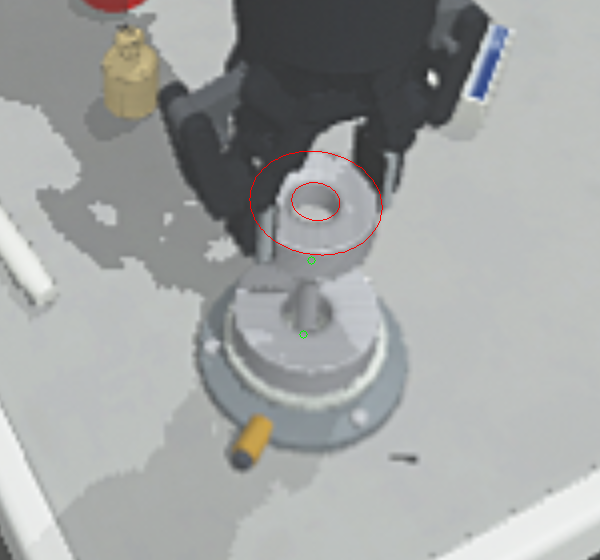

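Move (-1.2,-3.5) mm, then lower.

Request:
{"api": "carry_out", "payload": {
  "dp": [
    [-0.0012, -0.0037, 0],
    [0, 0, 0],
    [0, 0, -0.01],
    [0, 0, -0.01],
    [0, 0, -0.005],
    [0, 0, 0]
  ],
  "turn": [
    [0, 0, 0],
    [0, 0, 0],
    [0, 0, 0],
    [0, 0, 0],
    [0, 0, 0],
    [0, 0, 0]
  ]
}}

```text
time: 18.3
eef_pos: [452.7, -269.8, 66.7]
tool_rot: [2.222, 2.218, 0.002]
force: [-0.8, 0.1, -3.2]
grip_width: 0.589
```

```bash
python3 look.py 27.5 2.5 M3
```

```text
t 18.3 tcp [ 452.7 -269.8   66.7] yaw_y -0.1 z [ 0.002 -0.001 -1.   ] j [-0.68  0.54  1.73  0.    0.88 -0.68] F [-0.8  0.1 -3.2] w 0.589
side ring [ 454.2 -270.6] -132.0 minus tcp [ 1.6 -0.8]
top ring [ 464.9 -266.7] -124.1 minus tcp [12.2  3.1]
```

View pics/M3_side.png

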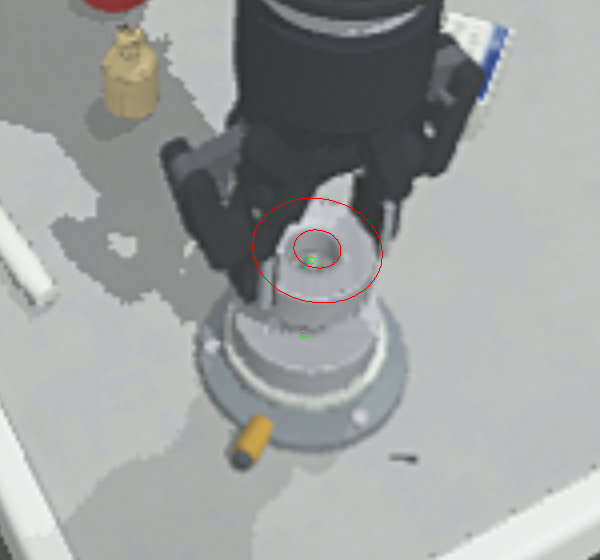

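Request:
{"api": "carry_out", "payload": {
  "dp": [
    [-0.0007, 0.0007, -0.008],
    [0, 0, -0.007],
    [0, 0, -0.002],
    [0, 0, 0]
  ],
  "turn": [
    [0, 0, 0],
    [0, 0, 0],
    [0, 0, 0],
    [0, 0, 0]
  ]
}}

```text
time: 18.9
eef_pos: [452.4, -269.4, 49.4]
tool_rot: [2.221, 2.217, 0.002]
force: [-0.6, 0.5, -2.4]
grip_width: 0.592
```

Request:
{"api": "carry_out", "payload": {
  "dp": [
    [0, 0, -0.002],
    [0, 0, -0.0015],
    [0, 0, 0]
  ],
  "turn": [
    [0, 0, 0],
    [0, 0, 0],
    [0, 0, 0]
  ]
}}

```text
time: 19.27
eef_pos: [452.6, -269.6, 45.9]
tool_rot: [2.22, 2.216, 0.002]
force: [-0.2, -0.2, -2.7]
grip_width: 0.593
```

Request:
{"api": "carry_out", "payload": {
  "dp": [
    [0, 0, 0],
    [0, 0, 0],
    [0, 0, 0],
    [0, 0, 0],
    [0, 0, 0]
  ],
  "turn": [
    [0, 0, 0],
    [0, 0, 0],
    [0, 0, 0],
    [0, 0, 0],
    [0, 0, 0]
  ],
  "fingers": 0.0854
}}

```text
time: 19.9
eef_pos: [453.5, -270.3, 47.2]
tool_rot: [2.218, 2.214, 0.003]
force: [0.4, 0.1, -0.1]
grip_width: 0.997
```

Request:
{"api": "carry_out", "payload": {
  "dp": [
    [0, 0, 0.01],
    [0, 0, 0.03],
    [0, 0, 0.03],
    [0, 0, 0.02],
    [0, 0, 0]
  ],
  "turn": [
    [0, 0, 0],
    [0, 0, 0],
    [0, 0, 0],
    [0, 0, 0],
    [0, 0, 0]
  ]
}}

```text
time: 20.52
eef_pos: [453.4, -270.2, 142.1]
tool_rot: [2.217, 2.214, 0.003]
force: [0.8, -0.2, 0.1]
grip_width: 1.0
```

```bash
python3 - <<'E'
from st import *
st()
p=cams.read_camera("side")
c,f=fit(p,(452,-269),[(27.5,62,1),(10,62,.5)]);print(c,f)
cv2.imwrite("pics/p2.png",cv2.resize(p["frame"][180:350,260:440],None,fx=3.5,fy=3.5))
E
```

```text
t 20.52 tcp [ 453.4 -270.2  142.1] yaw_y -0.1 z [ 0.007 -0.005 -1.   ] j [-0.68  0.43  1.65  0.    1.05 -0.68] F [ 0.8 -0.2  0.1] w 1.0
[ 452.20385287 -270.42965201] -132.76794607045133
```

View pics/p2.png

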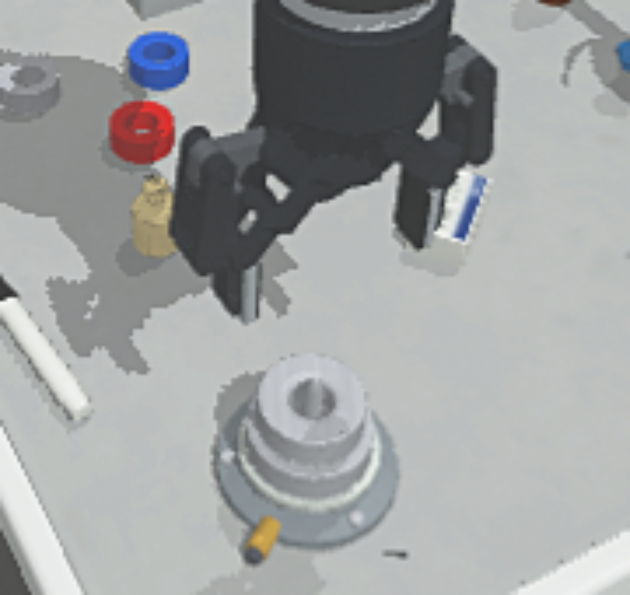

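The medium ring is seated. The small steel ring at (442,80) is next.

Request:
{"api": "carry_out", "payload": {
  "dp": [
    [-0.001, 0.035, 0],
    [-0.001, 0.048, 0],
    [-0.001, 0.048, 0],
    [-0.001, 0.048, 0],
    [-0.001, 0.048, 0],
    [-0.001, 0.048, 0],
    [0, 0.035, 0],
    [0, 0.02, 0],
    [0, 0, 0],
    [0, 0, 0]
  ],
  "turn": [
    [0, 0, 0],
    [0, 0, 0],
    [0, 0, 0],
    [0, 0, 0],
    [0, 0, 0],
    [0, 0, 0],
    [0, 0, 0],
    [0, 0, 0],
    [0, 0, 0],
    [0, 0, 0]
  ]
}}

```text
time: 21.82
eef_pos: [439.8, 70.1, 131.9]
tool_rot: [-2.221, -2.213, 0.011]
force: [0.4, 0.4, 0.7]
grip_width: 0.996
```

```bash
python3 st.py
```

```text
t 21.82 tcp [439.8  70.1 131.9] yaw_y -0.2 z [-0.009 -0.    -1.   ] j [-0.01  0.32  1.87 -0.    0.96 -0.01] F [0.4 0.4 0.7] w 0.996
```

Request:
{"api": "carry_out", "payload": {
  "dp": [
    [0.0025, 0.0105, -0.02],
    [0, 0, -0.03],
    [0, 0, -0.03],
    [0, 0, -0.01],
    [0, 0, 0],
    [0, 0, 0]
  ],
  "turn": [
    [0, -0.5, 0],
    [0, 0, 0],
    [0, 0, 0],
    [0, 0, 0],
    [0, 0, 0],
    [0, 0, 0]
  ]
}}

```text
time: 22.58
eef_pos: [444.0, 75.9, 40.3]
tool_rot: [2.231, 2.208, 0.001]
force: [-0.1, 0.0, 0.4]
grip_width: 0.998
```

```bash
python3 - <<'E'
from st import *
st()
p=cams.read_camera("side");u,v=proj(p,[442,80,20])[0].astype(int)
c,f=fit(p,(442,80),RINGS["small"][1],6);print(c,f)
cv2.imwrite("pics/s1.png",cv2.resize(p["frame"][v-70:v+50,u-70:u+70],None,fx=4,fy=4))
E
```

```text
t 22.57 tcp [444.   75.9  40.3] yaw_y -0.6 z [ 0.002 -0.001 -1.   ] j [-0.    0.48  1.96 -0.    0.7   0.01] F [-0.1  0.   0.4] w 0.998
[441.67195737  79.0852141 ] -107.95827231723266
```

View pics/s1.png

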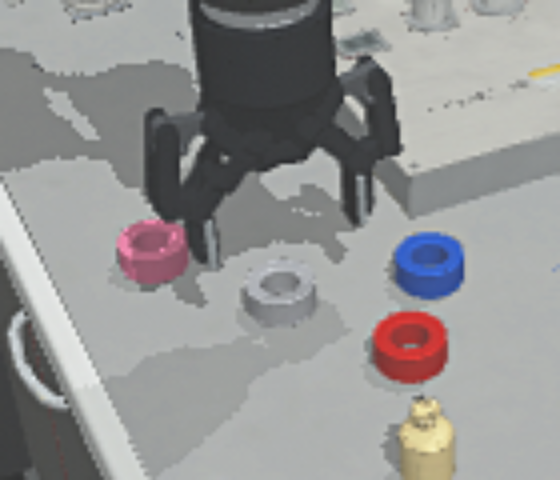

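Request:
{"api": "carry_out", "payload": {
  "dp": [
    [-0.002, 0.0045, -0.01],
    [0, 0, -0.01],
    [0, 0, -0.01],
    [0, 0, -0.006],
    [0, 0, 0]
  ],
  "turn": [
    [0, 0, 0.5],
    [0, 0, 0],
    [0, 0, 0],
    [0, 0, 0],
    [0, 0, 0]
  ]
}}

```text
time: 23.25
eef_pos: [442.4, 81.0, 2.8]
tool_rot: [2.219, 2.218, 0.004]
force: [1.0, -1.0, -0.0]
grip_width: 1.001
```

```bash
python3 st.py
```

```text
t 23.25 tcp [442.4  81.    2.8] yaw_y -0.0 z [ 0.004 -0.001 -1.   ] j [ 0.01  0.55  1.99 -0.    0.6   0.01] F [ 1. -1. -0.] w 1.001
```

Request:
{"api": "carry_out", "payload": {
  "dp": [
    [0, 0, 0],
    [0, 0, 0],
    [0, 0, 0],
    [0, 0, 0],
    [0, 0, 0],
    [0, 0, 0],
    [0, 0, 0]
  ],
  "turn": [
    [0, 0, 0],
    [0, 0, 0],
    [0, 0, 0],
    [0, 0, 0],
    [0, 0, 0],
    [0, 0, 0],
    [0, 0, 0]
  ],
  "fingers": 0.032,
  "newtons": 60
}}

```text
time: 24.12
eef_pos: [442.7, 81.0, 3.7]
tool_rot: [2.219, 2.218, 0.005]
force: [0.0, 0.3, -1.0]
grip_width: 0.468
```

```bash
python3 st.py
```

```text
t 24.12 tcp [442.7  81.    3.7] yaw_y -0.0 z [ 0.005 -0.001 -1.   ] j [ 0.01  0.55  1.99 -0.    0.6   0.01] F [ 0.   0.3 -1. ] w 0.468
```

Request:
{"api": "carry_out", "payload": {
  "dp": [
    [0, 0, 0.01],
    [0, 0, 0.03],
    [0, 0, 0.04],
    [0, 0, 0.04],
    [0, 0, 0]
  ],
  "turn": [
    [0, 0, 0],
    [0, 0, 0],
    [0, 0, 0],
    [0, 0, 0],
    [0, 0, 0]
  ]
}}

```text
time: 24.75
eef_pos: [442.0, 80.9, 129.2]
tool_rot: [2.219, 2.218, 0.005]
force: [-0.6, -0.4, -2.1]
grip_width: 0.471
```

Request:
{"api": "carry_out", "payload": {
  "dp": [
    [0.001, -0.035, 0.005],
    [0.001, -0.048, 0.002],
    [0.001, -0.048, 0],
    [0.001, -0.048, 0],
    [0.001, -0.048, 0],
    [0.001, -0.048, 0],
    [0, -0.035, 0],
    [0, -0.02, 0],
    [0, 0, 0],
    [0, 0, 0]
  ],
  "turn": [
    [0, 0, 0],
    [0, 0, 0],
    [0, 0, 0],
    [0, 0, 0],
    [0, 0, 0],
    [0, 0, 0],
    [0, 0, 0],
    [0, 0, 0],
    [0, 0, 0],
    [0, 0, 0]
  ]
}}

```text
time: 26.0
eef_pos: [442.0, -255.4, 130.2]
tool_rot: [-2.214, -2.219, -0.002]
force: [-0.4, 0.8, -0.4]
grip_width: 0.473
```

```bash
python3 look.py 22 3.7 S1
```

```text
t 26.0 tcp [ 442.  -255.4  130.2] yaw_y 0.1 z [-0.004  0.006 -1.   ] j [-0.68  0.43  1.7   0.    1.02 -0.68] F [-0.4  0.8 -0.4] w 0.473
side ring [ 443.8 -257.6] -159.2 minus tcp [ 1.7 -2.2]
top ring [ 448.2 -244.4] -132.7 minus tcp [ 6.1 11. ]
```

View pics/S1_side.png

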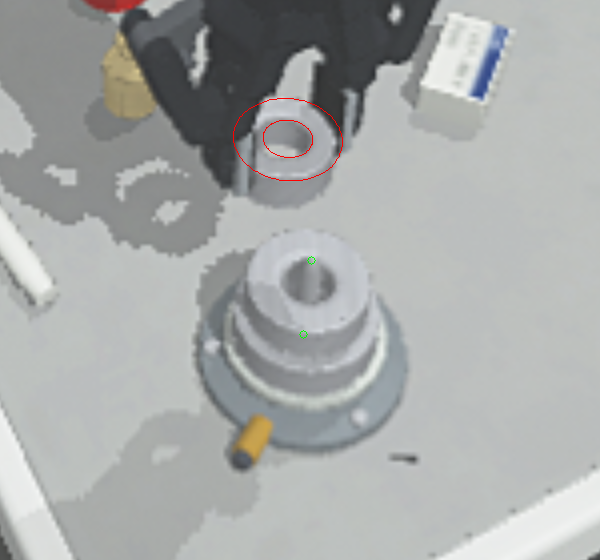

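Request:
{"api": "carry_out", "payload": {
  "dp": [
    [0.0097, -0.0127, -0.01],
    [0, 0, -0.01],
    [0, 0, -0.008],
    [0, 0, 0],
    [0, 0, 0]
  ],
  "turn": [
    [-0.3, -0.2, 0],
    [0, 0, 0],
    [0, 0, 0],
    [0, 0, 0],
    [0, 0, 0]
  ]
}}

```text
time: 26.72
eef_pos: [452.9, -266.9, 100.0]
tool_rot: [-2.214, -2.227, 0.0]
force: [0.6, 0.9, -0.8]
grip_width: 0.469
```

```bash
python3 look.py 22 3.7 S2
```

```text
t 26.73 tcp [ 452.9 -266.9  100. ] yaw_y 0.3 z [-0.001  0.001 -1.   ] j [-0.68  0.49  1.7   0.    0.96 -0.68] F [ 0.6  0.9 -0.8] w 0.469
side ring [ 454.4 -269. ] -158.6 minus tcp [ 1.5 -2.1]
top ring [ 451.5 -261. ] -109.9 minus tcp [-1.4  6. ]
```

View pics/S2_side.png

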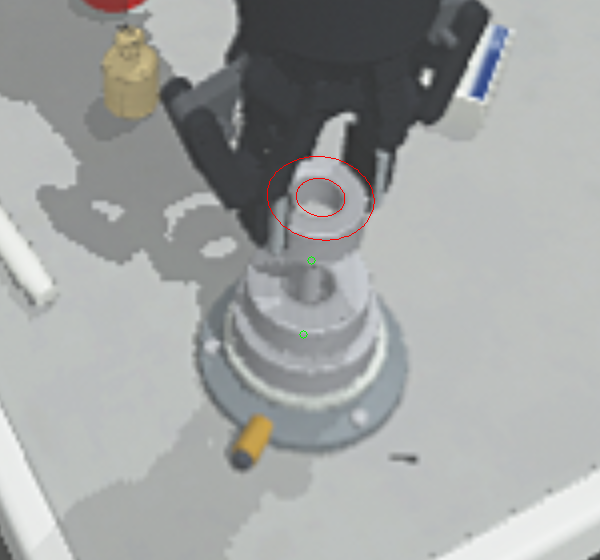

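Request:
{"api": "carry_out", "payload": {
  "dp": [
    [-0.0013, -0.0006, -0.008],
    [0, 0, -0.008],
    [0, 0, -0.005],
    [0, 0, 0]
  ],
  "turn": [
    [0, 0, 0],
    [0, 0, 0],
    [0, 0, 0],
    [0, 0, 0]
  ]
}}

```text
time: 27.32
eef_pos: [451.4, -267.7, 77.9]
tool_rot: [-2.215, -2.227, -0.0]
force: [-0.3, 0.0, -1.2]
grip_width: 0.471
```

```bash
python3 look.py 22 3.7 S3
```

```text
t 27.32 tcp [ 451.4 -267.7   77.9] yaw_y 0.3 z [-0.  0. -1.] j [-0.68  0.52  1.72  0.    0.9  -0.69] F [-0.3  0.  -1.2] w 0.471
side ring [ 453.  -270.3] -154.7 minus tcp [ 1.6 -2.7]
top ring [ 458.  -264.2] -114.0 minus tcp [6.6 3.4]
```

View pics/S3_side.png

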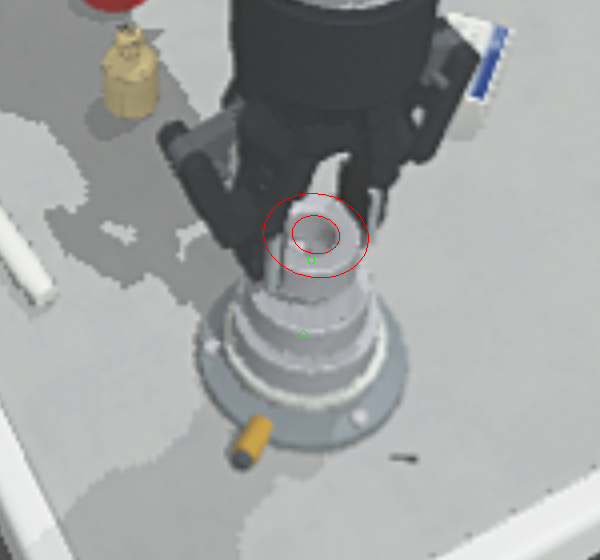

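Request:
{"api": "carry_out", "payload": {
  "dp": [
    [0, 0.0007, -0.005],
    [0, 0, -0.003],
    [0, 0, 0]
  ],
  "turn": [
    [0, 0, 0],
    [0, 0, 0],
    [0, 0, 0]
  ]
}}

```text
time: 27.8
eef_pos: [451.9, -267.3, 70.2]
tool_rot: [2.215, 2.227, 0.0]
force: [-0.0, 0.3, -1.2]
grip_width: 0.468
```

Request:
{"api": "carry_out", "payload": {
  "dp": [
    [0, 0, -0.002],
    [0, 0, 0]
  ],
  "turn": [
    [0, 0, 0],
    [0, 0, 0]
  ]
}}

```text
time: 28.05
eef_pos: [452.0, -267.3, 68.1]
tool_rot: [2.214, 2.227, 0.0]
force: [0.1, 0.1, -1.3]
grip_width: 0.466
```

Request:
{"api": "carry_out", "payload": {
  "dp": [
    [0, 0, -0.0015],
    [0, 0, 0]
  ],
  "turn": [
    [0, 0, 0],
    [0, 0, 0]
  ]
}}

```text
time: 28.3
eef_pos: [452.0, -267.3, 66.6]
tool_rot: [2.214, 2.227, 0.0]
force: [-0.1, 0.1, -2.7]
grip_width: 0.469
```

Request:
{"api": "carry_out", "payload": {
  "dp": [
    [0, 0, 0],
    [0, 0, 0],
    [0, 0, 0],
    [0, 0, 0],
    [0, 0, 0]
  ],
  "turn": [
    [0, 0, 0],
    [0, 0, 0],
    [0, 0, 0],
    [0, 0, 0],
    [0, 0, 0]
  ],
  "fingers": 0.0854
}}

```text
time: 28.92
eef_pos: [452.5, -267.7, 67.3]
tool_rot: [2.213, 2.225, 0.001]
force: [0.8, -0.1, -0.1]
grip_width: 0.999
```

Request:
{"api": "carry_out", "payload": {
  "dp": [
    [0, 0, 0.01],
    [0, 0, 0.03],
    [0, 0, 0.03],
    [0, 0, 0.02],
    [0, 0, 0]
  ],
  "turn": [
    [0, 0, 0],
    [0, 0, 0],
    [0, 0, 0],
    [0, 0, 0],
    [0, 0, 0]
  ]
}}

```text
time: 29.55
eef_pos: [452.5, -267.7, 162.3]
tool_rot: [2.212, 2.224, 0.001]
force: [0.6, 0.3, -0.7]
grip_width: 0.997
```

```bash
python3 - <<'E'
from st import *
st()
p=cams.read_camera("side")
c,f=fit(p,(452,-269),[(22,82,1),(10,82,.5)]);print(c,f)
for R,z in((33,42),(27.5,62)): print(R,fit(p,(452,-269),[(R,z,1)]))
print("check",fit(p,(457,-86),[(15,30,1)],6))
cv2.imwrite("pics/p3.png",cv2.resize(p["frame"][180:350,260:440],None,fx=3.5,fy=3.5))
E
```

```text
t 29.55 tcp [ 452.5 -267.7  162.3] yaw_y 0.3 z [ 0.004 -0.003 -1.   ] j [-0.68  0.41  1.63  0.    1.1  -0.69] F [ 0.6  0.3 -0.7] w 0.997
[ 444.35820107 -277.40275211] -132.07785929716908
33 (array([ 448.21834744, -282.01762486]), np.float64(-91.00632332868472))
27.5 (array([ 452.00593594, -269.47109074]), np.float64(-81.2578245862784))
check (array([454.07420808, -85.85124288]), np.float64(-63.461803354467946))
```

View pics/p3.png

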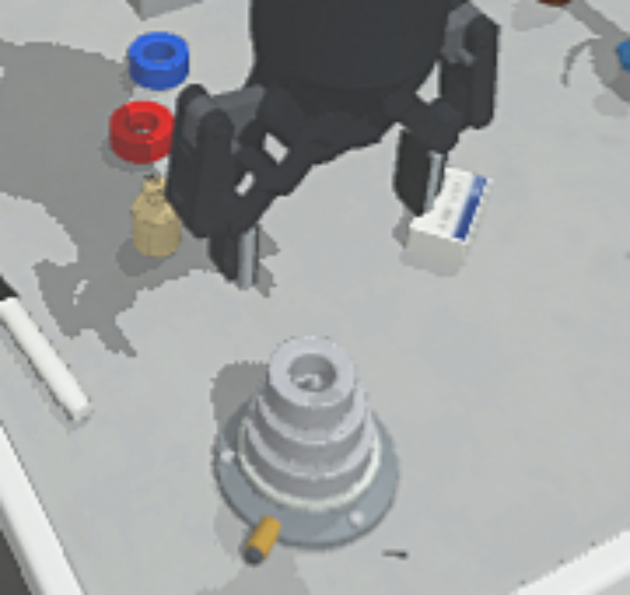

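All three rings are stacked, and the spindle nose shows in the small hole. The brass weight is next.

Request:
{"api": "carry_out", "payload": {
  "dp": [
    [0.001, 0.035, 0],
    [0.001, 0.045, 0],
    [0.001, 0.045, 0],
    [0.001, 0.035, 0],
    [0, 0.015, 0],
    [0, 0, 0],
    [0, 0, 0]
  ],
  "turn": [
    [0, 0, 0],
    [0, 0, 0],
    [0, 0, 0],
    [0, 0, 0],
    [0, 0, 0],
    [0, 0, 0],
    [0, 0, 0]
  ]
}}

```text
time: 30.48
eef_pos: [452.8, -88.1, 155.6]
tool_rot: [-2.214, -2.221, 0.005]
force: [-0.1, -0.5, 0.1]
grip_width: 0.998
```

```bash
python3 - <<'E'
from st import *
st()
p=cams.read_camera("side")
print("small seated",fit(p,(452,-269),[(22,82,1),(10,82,.5)],6))
for z in(28,32,36): print("check",z,fit(p,(457,-86),[(15,z,1)],6))
u,v=proj(p,[457,-86,25])[0].astype(int)
im=cv2.resize(p["frame"],None,fx=6,fy=6,interpolation=cv2.INTER_CUBIC)
c=(457,-87)
for z in(0,30): cv2.polylines(im,[(proj(p,circ(c,15,z))*6+2.5).round().astype(int)],True,(0,0,255),1)
cv2.circle(im,tuple((proj(p,[c[0],c[1],51])[0]*6+2.5).astype(int)),3,(0,255,0),1)
cv2.imwrite("pics/w1.png",im[6*v-240:6*v+220,6*u-250:6*u+250])
E
```

```text
t 30.48 tcp [452.8 -88.1 155.6] yaw_y 0.2 z [-0.006  0.002 -1.   ] j [-0.36  0.31  1.8  -0.    1.04 -0.36] F [-0.1 -0.5  0.1] w 0.998
small seated (array([ 451.98761669, -268.92570514]), np.float64(-120.60624552801187))
check 28 (array([457.99018652, -83.83357456]), np.float64(-111.57989088828845))
check 32 (array([456.29310141, -87.40633504]), np.float64(-109.69169793044263))
check 36 (array([454.54964691, -90.891419  ]), np.float64(-107.39145516116947))
```

View pics/w1.png

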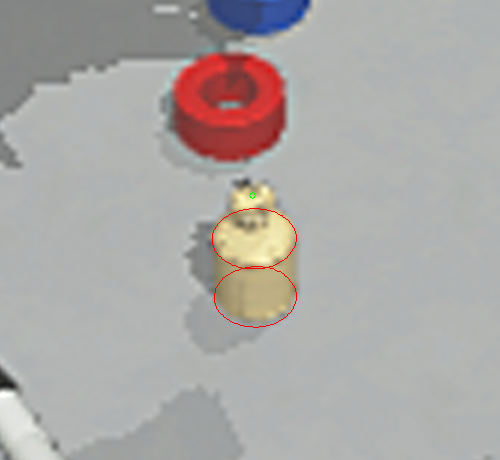

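The outline at (457,-87) sits about 1 px low at the base, so I'll use (458,-85). The seated small ring fits at (452,-269), which is on the axis.

Request:
{"api": "carry_out", "payload": {
  "dp": [
    [0.005, 0.003, -0.02],
    [0, 0, -0.03],
    [0, 0, -0.03],
    [0, 0, -0.015],
    [0, 0, 0],
    [0, 0, 0]
  ],
  "turn": [
    [0, -0.3, 0],
    [0, 0, 0],
    [0, 0, 0],
    [0, 0, 0],
    [0, 0, 0],
    [0, 0, 0]
  ]
}}

```text
time: 31.28
eef_pos: [459.4, -91.8, 58.5]
tool_rot: [2.226, 2.214, 0.002]
force: [0.1, 0.8, 0.0]
grip_width: 0.998
```

```bash
python3 - <<'E'
from st import *
st()
p=cams.read_camera("side");u,v=proj(p,[457,-86,25])[0].astype(int)
cv2.imwrite("pics/w2.png",cv2.resize(p["frame"][v-70:v+40,u-70:u+70],None,fx=4,fy=4))
E
```

```text
t 31.27 tcp [459.4 -91.8  58.5] yaw_y -0.3 z [ 0.003 -0.001 -1.   ] j [-0.36  0.47  1.9   0.    0.78 -0.36] F [0.1 0.8 0. ] w 0.998
```

View pics/w2.png

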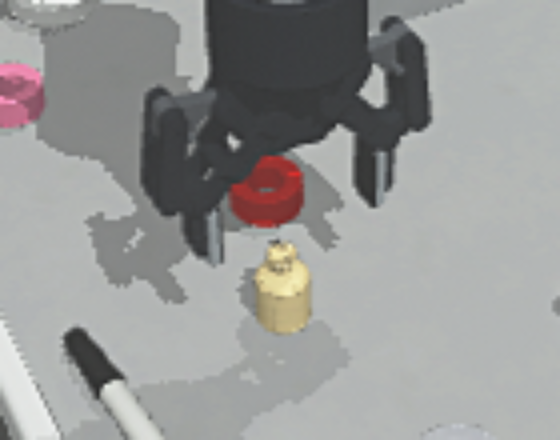

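Request:
{"api": "carry_out", "payload": {
  "dp": [
    [-0.0015, 0.0065, -0.01],
    [0, 0, -0.015],
    [0, 0, -0.015],
    [0, 0, -0.01],
    [0, 0, 0]
  ],
  "turn": [
    [0, 0, 0],
    [0, 0, 0],
    [0, 0, 0],
    [0, 0, 0],
    [0, 0, 0]
  ]
}}

```text
time: 31.95
eef_pos: [458.7, -84.2, 8.0]
tool_rot: [2.223, 2.212, 0.005]
force: [0.2, 0.2, -0.1]
grip_width: 1.0
```

```bash
python3 st.py
```

```text
t 31.95 tcp [458.7 -84.2   8. ] yaw_y -0.3 z [ 0.007 -0.002 -1.   ] j [-0.35  0.56  1.94  0.    0.64 -0.34] F [ 0.2  0.2 -0.1] w 1.0
```

Request:
{"api": "carry_out", "payload": {
  "dp": [
    [-0.0005, -0.0007, -0.003],
    [0, 0, 0],
    [0, 0, 0],
    [0, 0, 0],
    [0, 0, 0],
    [0, 0, 0],
    [0, 0, 0],
    [0, 0, 0],
    [0, 0, 0]
  ],
  "turn": [
    [0, 0, 0],
    [0, 0, 0],
    [0, 0, 0],
    [0, 0, 0],
    [0, 0, 0],
    [0, 0, 0],
    [0, 0, 0],
    [0, 0, 0],
    [0, 0, 0]
  ],
  "fingers": 0.018,
  "newtons": 40
}}

```text
time: 33.08
eef_pos: [458.9, -85.1, 5.9]
tool_rot: [2.221, 2.21, 0.007]
force: [0.0, 0.5, 0.3]
grip_width: 0.332
```

```bash
python3 st.py
```

```text
t 33.08 tcp [458.9 -85.1   5.9] yaw_y -0.3 z [ 0.009 -0.003 -1.   ] j [-0.35  0.56  1.94  0.    0.63 -0.34] F [0.  0.5 0.3] w 0.332
```

Request:
{"api": "carry_out", "payload": {
  "dp": [
    [0, 0, 0.01],
    [0, 0, 0.03],
    [0, 0, 0.04],
    [0, 0, 0.04],
    [0, 0, 0.01],
    [0, 0, 0]
  ],
  "turn": [
    [0, 0, 0],
    [0, 0, 0],
    [0, 0, 0],
    [0, 0, 0],
    [0, 0, 0],
    [0, 0, 0]
  ]
}}

```text
time: 33.83
eef_pos: [457.1, -84.5, 140.6]
tool_rot: [2.223, 2.211, 0.005]
force: [0.6, -0.5, -2.0]
grip_width: 0.335
```

```bash
python3 - <<'E'
from st import *
st()
p=cams.read_camera("side");u,v=proj(p,[457,-86,140])[0].astype(int)
cv2.imwrite("pics/w3.png",cv2.resize(p["frame"][max(v-60,0):v+60,u-70:u+70],None,fx=4,fy=4))
E
```

```text
t 33.83 tcp [457.1 -84.5 140.6] yaw_y -0.3 z [ 0.007 -0.002 -1.   ] j [-0.35  0.33  1.82  0.    0.98 -0.34] F [ 0.6 -0.5 -2. ] w 0.335
```

View pics/w3.png

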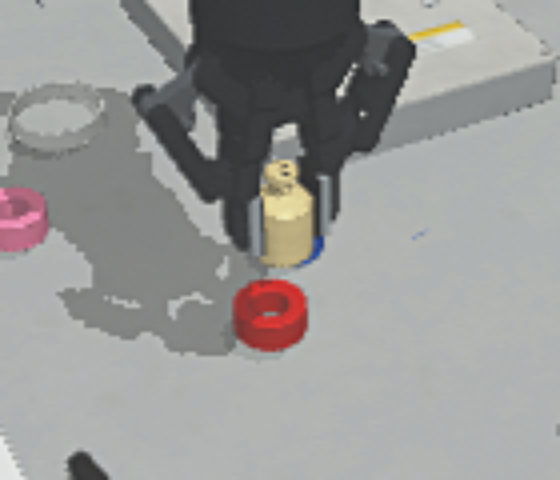

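Request:
{"api": "carry_out", "payload": {
  "dp": [
    [-0.001, -0.035, 0.003],
    [-0.001, -0.045, 0],
    [-0.001, -0.045, 0],
    [-0.001, -0.035, 0],
    [0, -0.015, 0],
    [0, 0, 0],
    [0, 0, 0]
  ],
  "turn": [
    [0, 0, 0],
    [0, 0, 0],
    [0, 0, 0],
    [0, 0, 0],
    [0, 0, 0],
    [0, 0, 0],
    [0, 0, 0]
  ]
}}

```text
time: 34.75
eef_pos: [447.6, -259.6, 132.1]
tool_rot: [-2.214, -2.207, -0.0]
force: [-1.3, -0.2, -1.4]
grip_width: 0.331
```

```bash
cat > look2.py <<'E'
from st import *
import sys
s=st(); zb=s["eef_pos"][2]-5.9
p=cams.read_camera("side")
im=cv2.resize(p["frame"],None,fx=5,fy=5,interpolation=cv2.INTER_CUBIC)
d=lambda X:(proj(p,X)*5+2).round().astype(int)
c=s["eef_pos"][:2]; c2,f=fit(p,c,[(15,zb+29,1)],5); print("fit",c2,f,"minus tcp",c2-c)
cv2.polylines(im,[d(circ(c,15,zb+29))],True,(0,0,255),1);cv2.polylines(im,[d(circ(c,15,zb))],True,(0,0,255),1)
cv2.polylines(im,[d(circ((452.2,-269.2),22,82))],True,(0,255,0),1)
u,v=d([452,-269,100])[0]
cv2.imwrite("pics/"+sys.argv[1]+".png",im[v-300:v+280,u-280:u+280])
E
python3 look2.py C1
```

```text
t 34.75 tcp [ 447.6 -259.6  132.1] yaw_y -0.2 z [-0.011  0.011 -1.   ] j [-0.67  0.44  1.67  0.    1.04 -0.67] F [-1.3 -0.2 -1.4] w 0.331
fit [ 454.07674967 -262.15328853] -117.61134169709302 minus tcp [ 6.43557111 -2.55104436]
```

View pics/C1.png

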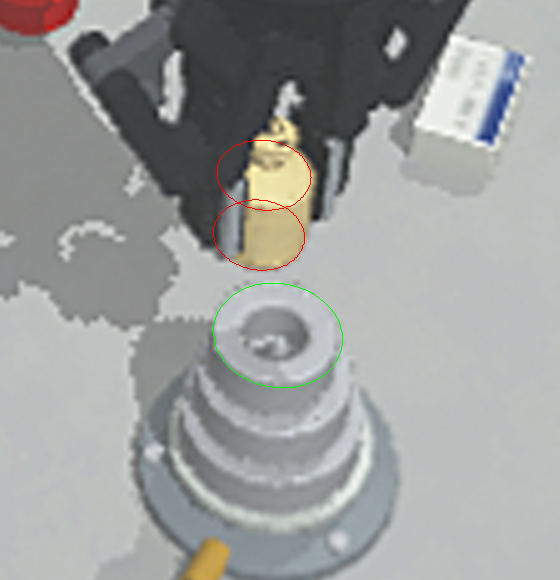

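Request:
{"api": "carry_out", "payload": {
  "dp": [
    [0.004, -0.0085, -0.01],
    [0, 0, -0.01],
    [0, 0, 0],
    [0, 0, 0],
    [0, 0, 0]
  ],
  "turn": [
    [-0.6, -0.6, 0],
    [0, 0, 0],
    [0, 0, 0],
    [0, 0, 0],
    [0, 0, 0]
  ]
}}

```text
time: 35.42
eef_pos: [452.3, -266.3, 110.8]
tool_rot: [2.221, 2.222, 0.0]
force: [0.4, -0.8, -2.6]
grip_width: 0.335
```

```bash
python3 look2.py C2
```

```text
t 35.42 tcp [ 452.3 -266.3  110.8] yaw_y 0.0 z [ 0.  0. -1.] j [-0.68  0.47  1.69  0.    0.98 -0.68] F [ 0.4 -0.8 -2.6] w 0.335
fit [ 458.51293885 -269.74585944] -118.10235449252247 minus tcp [ 6.185797   -3.47163285]
```

View pics/C2.png

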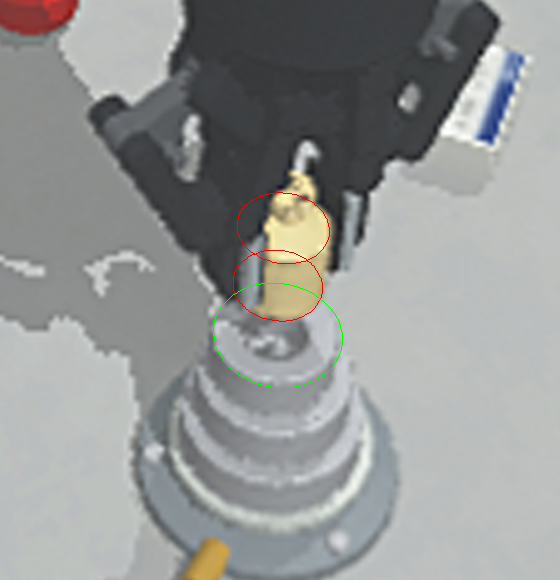

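Request:
{"api": "carry_out", "payload": {
  "dp": [
    [-0.0006, -0.0025, -0.007],
    [0, 0, -0.006],
    [0, 0, -0.002],
    [0, 0, 0],
    [0, 0, 0]
  ],
  "turn": [
    [0, 0, 0],
    [0, 0, 0],
    [0, 0, 0],
    [0, 0, 0],
    [0, 0, 0]
  ]
}}

```text
time: 36.1
eef_pos: [451.7, -269.2, 94.8]
tool_rot: [2.221, 2.221, 0.001]
force: [-0.8, 0.1, -2.3]
grip_width: 0.331
```

```bash
python3 look2.py C3
```

```text
t 36.1 tcp [ 451.7 -269.2   94.8] yaw_y 0.0 z [ 0.001 -0.    -1.   ] j [-0.68  0.49  1.7   0.    0.94 -0.68] F [-0.8  0.1 -2.3] w 0.331
fit [ 457.95657296 -271.136525  ] -115.87790051975978 minus tcp [ 6.25076415 -1.96631786]
```

View pics/C3.png

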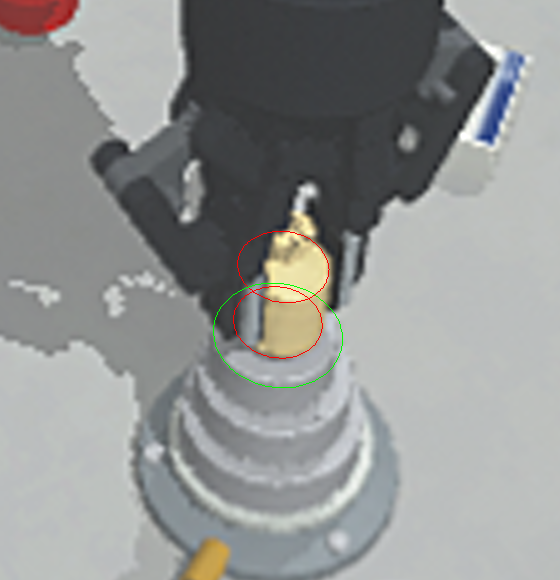

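Request:
{"api": "carry_out", "payload": {
  "dp": [
    [0, 0.0005, -0.003],
    [0, 0, -0.001],
    [0, 0, 0],
    [0, 0, 0]
  ],
  "turn": [
    [0, 0, 0],
    [0, 0, 0],
    [0, 0, 0],
    [0, 0, 0]
  ]
}}

```text
time: 36.65
eef_pos: [451.9, -268.7, 90.8]
tool_rot: [2.22, 2.221, 0.001]
force: [0.1, 0.6, -2.2]
grip_width: 0.332
```

Request:
{"api": "carry_out", "payload": {
  "dp": [
    [0, 0, -0.0012],
    [0, 0, 0],
    [0, 0, 0]
  ],
  "turn": [
    [0, 0, 0],
    [0, 0, 0],
    [0, 0, 0]
  ]
}}

```text
time: 37.02
eef_pos: [451.9, -268.7, 89.6]
tool_rot: [2.22, 2.221, 0.001]
force: [-0.8, -0.0, -2.1]
grip_width: 0.335
```

Request:
{"api": "carry_out", "payload": {
  "dp": [
    [0, 0, -0.001],
    [0, 0, 0],
    [0, 0, 0]
  ],
  "turn": [
    [0, 0, 0],
    [0, 0, 0],
    [0, 0, 0]
  ]
}}

```text
time: 37.4
eef_pos: [451.9, -268.7, 88.6]
tool_rot: [2.22, 2.221, 0.001]
force: [-0.7, -0.2, -2.3]
grip_width: 0.332
```

```bash
python3 look2.py C4
```

```text
t 37.4 tcp [ 451.9 -268.7   88.6] yaw_y 0.0 z [ 0.001 -0.001 -1.   ] j [-0.68  0.5   1.71  0.    0.93 -0.68] F [-0.7 -0.2 -2.3] w 0.332
fit [ 457.52566233 -272.17139919] -118.46523398708983 minus tcp [ 5.64179233 -3.44467853]
```

View pics/C4.png

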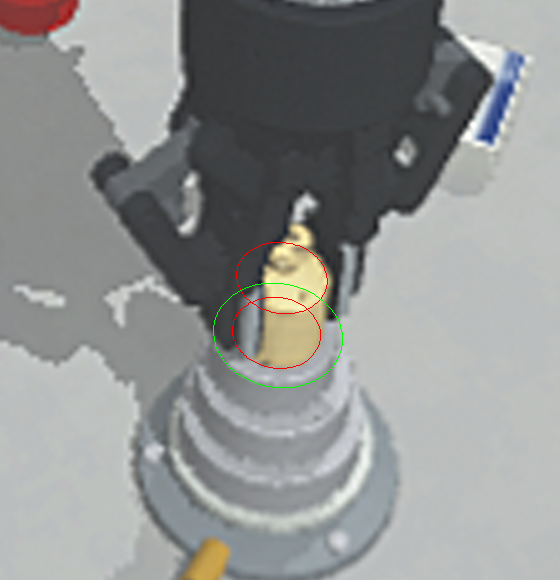

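Request:
{"api": "carry_out", "payload": {
  "dp": [
    [-0.001, 0, -0.0007],
    [0, 0, 0],
    [0, 0, 0]
  ],
  "turn": [
    [0, 0, 0],
    [0, 0, 0],
    [0, 0, 0]
  ]
}}

```text
time: 37.83
eef_pos: [451.0, -268.8, 88.0]
tool_rot: [2.22, 2.22, 0.001]
force: [0.8, -0.1, -1.2]
grip_width: 0.33
```

Request:
{"api": "carry_out", "payload": {
  "dp": [
    [0, 0, -0.0006],
    [0, 0, 0],
    [0, 0, 0]
  ],
  "turn": [
    [0, 0, 0],
    [0, 0, 0],
    [0, 0, 0]
  ]
}}

```text
time: 38.2
eef_pos: [451.1, -268.8, 88.0]
tool_rot: [2.219, 2.22, 0.001]
force: [-0.1, 1.0, 0.1]
grip_width: 0.33
```

There is contact: the weight has come off the wrist reading. I'll open in stages.

Request:
{"api": "carry_out", "payload": {
  "dp": [
    [0, 0, 0],
    [0, 0, 0],
    [0, 0, 0]
  ],
  "turn": [
    [0, 0, 0],
    [0, 0, 0],
    [0, 0, 0]
  ],
  "fingers": 0.034
}}

```text
time: 38.58
eef_pos: [451.3, -269.1, 87.9]
tool_rot: [2.219, 2.22, 0.001]
force: [-0.1, -1.1, -0.8]
grip_width: 0.401
```

Request:
{"api": "carry_out", "payload": {
  "dp": [
    [0, 0, 0],
    [0, 0, 0],
    [0, 0, 0],
    [0, 0, 0],
    [0, 0, 0]
  ],
  "turn": [
    [0, 0, 0],
    [0, 0, 0],
    [0, 0, 0],
    [0, 0, 0],
    [0, 0, 0]
  ],
  "fingers": 0.075
}}

```text
time: 39.2
eef_pos: [451.3, -269.1, 87.9]
tool_rot: [2.219, 2.22, 0.001]
force: [0.0, -0.0, 0.2]
grip_width: 0.873
```

Request:
{"api": "carry_out", "payload": {
  "dp": [
    [0, 0, 0.01],
    [0, 0, 0.02],
    [0, 0, 0.03],
    [0, 0, 0.03],
    [0.0, 0.03, 0.02],
    [0, 0.04, 0],
    [0, 0.04, 0],
    [0, 0.03, 0],
    [0, 0, 0],
    [0, 0, 0]
  ],
  "turn": [
    [0, 0, 0],
    [0, 0, 0],
    [0, 0, 0],
    [0, 0, 0],
    [0, 0, 0],
    [0, 0, 0],
    [0, 0, 0],
    [0, 0, 0],
    [0, 0, 0],
    [0, 0, 0]
  ]
}}

```text
time: 40.45
eef_pos: [451.7, -126.5, 208.3]
tool_rot: [2.214, 2.213, 0.005]
force: [-0.3, 0.3, 0.3]
grip_width: 0.882
```

```bash
python3 - <<'E'
from st import *
st()
def crop(p,X,a,b):
    u,v=proj(p,X)[0].astype(int); return cv2.resize(p["frame"][max(v-a,0):v+a,u-b:u+b],(480,440),interpolation=cv2.INTER_CUBIC)
p=cams.read_camera("side"); q=cams.read_camera("top")
for n,z in(("side",p),("top",q)):
    print(n,"tester",fit(z,(453,-268),[(48,8,1)],4)[0],"large",fit(z,(453,-268),[(33,42,1)],6)[0],"med",fit(z,(453,-268),[(27.5,62,1)],6)[0],"small",fit(z,(453,-268),[(22,82,1)],6)[0],"check",fit(z,(453,-268),[(15,82+29,1)],6)[0])
    for t in ("small_carton","white_cap"):
        f=spotter.find_in(z,t); print(t,[(np.round(k["xyz"],0),round(k["score"],2)) for k in f[:2]])
u=crop(p,[453,-268,70],55,60); v=crop(q,[453,-268,70],44,48)
cv2.imwrite("pics/end.png",cv2.resize(np.hstack([u,v]),(800,367)))
E
```

```text
t 40.45 tcp [ 451.7 -126.5  208.3] yaw_y -0.0 z [ 0.01  -0.006 -1.   ] j [-0.44  0.26  1.72 -0.    1.16 -0.43] F [-0.3  0.3  0.3] w 0.882
side tester [ 450.59006197 -271.60279008] large [ 452.65315034 -269.38194625] med [ 451.88820925 -269.33241385] small [ 452.09513707 -267.33216298] check [ 451.64706983 -267.88178413]
small_carton [(array([ 620., -170.,   24.]), 0.96)]
white_cap [(array([448., 261.,   5.]), 0.78), (array([ 445., -278.,  115.]), 0.4)]
top tester [ 448.98728191 -263.99178515] large [ 494.13499983 -296.82843749] med [ 447.01013396 -273.08495508] small [ 448.95634533 -262.90899981] check [ 448.88707916 -263.99727146]
small_carton []
white_cap [(array([452., 258.,   2.]), 0.63)]
```

View pics/end.png

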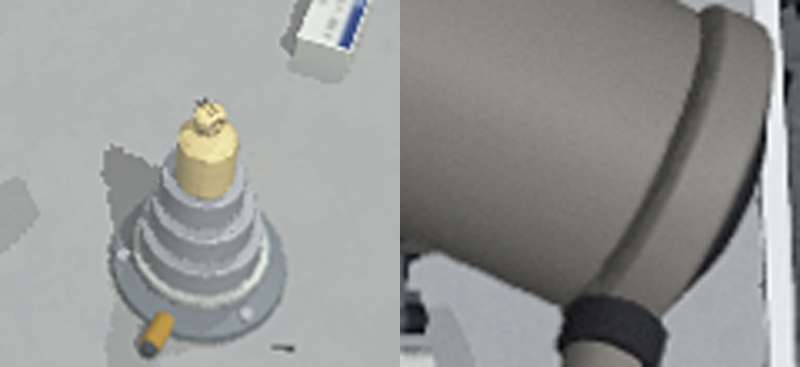

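In the side view all parts fit on the axis within about 2 mm and stand upright. The arm hides the stack from the top camera, so I'll back off for one more check.

Request:
{"api": "carry_out", "payload": {
  "dp": [
    [0, 0.04, 0],
    [0, 0.05, 0],
    [0, 0.05, 0],
    [0, 0.05, 0],
    [0, 0.04, 0],
    [0, 0, 0],
    [0, 0, 0]
  ],
  "turn": [
    [0, 0, 0],
    [0, 0, 0],
    [0, 0, 0],
    [0, 0, 0],
    [0, 0, 0],
    [0, 0, 0],
    [0, 0, 0]
  ]
}}

```text
time: 41.62
eef_pos: [451.8, 106.3, 206.8]
tool_rot: [2.224, 2.204, 0.003]
force: [-0.3, -0.2, -0.0]
grip_width: 0.878
```

```bash
python3 - <<'E'
from st import *
st()
z=cams.read_camera("top")
print("tester",fit(z,(453.8,-266.3),[(48,8,1)],4)[0],"large",fit(z,(453.8,-266.3),[(33,42,1)],6)[0],"med",fit(z,(453.8,-266.3),[(27.5,62,1)],6)[0],"small",fit(z,(453.8,-266.3),[(22,82,1)],6)[0],"check",fit(z,(453.8,-266.3),[(15,111,1)],6)[0])
print([(k["xyz"],k["score"]) for k in spotter.find_in(z,"small_carton")[:1]])
u,v=proj(z,[453,-268,60])[0].astype(int)
cv2.imwrite("pics/end2.png",cv2.resize(z["frame"][v-100:v+50,u-90:u+60],None,fx=4,fy=4,interpolation=cv2.INTER_CUBIC))
E
```

```text
t 41.62 tcp [451.8 106.3 206.8] yaw_y -0.5 z [ 0.009 -0.006 -1.   ] j [ 0.07  0.25  1.73 -0.01  1.16  0.08] F [-0.3 -0.2 -0. ] w 0.878
tester [ 453.97848772 -265.82689792] large [ 451.61699409 -266.09639588] med [ 461.09531591 -257.23960585] small [ 452.3559346 -268.4995736] check [ 452.39724741 -268.04574457]
[([622.9, -158.0, 19.7], 0.68)]
```

View pics/end2.png

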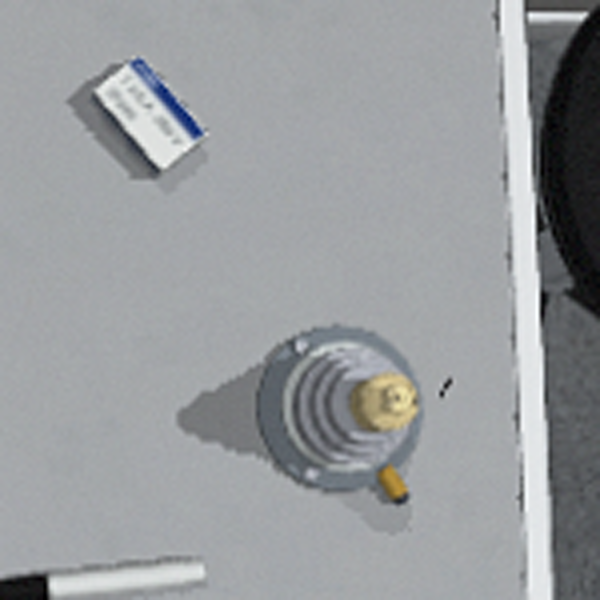

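The top view shows the tower in order with the check weight on top, within about 3 mm of the axis. The carton hasn't moved. Handing in.

```bash
python3 -c "
from rig import order; print(order.close_job())"
```

```text
the job is handed in; nothing more can be done
None
```

I threaded the large, medium and small steel rings over the spindle, stood the brass check weight upright on the small ring, let go and backed the arm away. I handed the job in at about 42 s of the 106 s allowed; it reports no verdict.

- **Stack position:** In the last checks, both cameras put the large ring, small ring and check weight within about 3 mm of the spindle's axis, all looking upright. I judged seated heights from the pictures and the release heights, not from a direct measurement.
- **Carton and cap:** Both were found within a few mm of where they started.
- **Checks that disagreed:**
  - The last top-view fit of the medium ring was about 11 mm off. I put this down to a bad fit, because the ring is mostly hidden there and the side view placed it on the axis.
  - Right after release, the side-view fit of the tester's foot was also about 2 mm off. In that same look the top-view fits were useless because the arm blocked the view, so I backed off and repeated them.
  - The gripper read 3 to 5 mm narrower than each ring's diameter. The fits of the held rings matched the stated sizes, so I ignored it.

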